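Clear, load and lock the sample-store drawer

ROBOT

A 6-joint arm with a two-finger parallel gripper is mounted at the origin on the work surface. World frame = base frame: x ahead of the robot, y to its left, z up, the work surface at z = 0. Lengths are in m, angles in degrees, forces in N, time in s.
With the tool pointing down it reaches from about 0.4 to 0.825 m from the base axis. Payload 7 kg.
Tool frame: the origin (TCP) lies midway between the tips of the shut fingers; the grasp point (between the pads) lies 19 mm behind it (grip_depth is the distance from the TCP to the grasp point, in m); z points along the fingers, y is the direction in which the jaws open and shut (so a half turn about z gives the same grasp; the last joint's range is limited). The gripper opens to 88 mm and grips with 3 to 60 N. Pads are 19 mm wide; open, the fingers measure 130 mm over their backs; the gripper's body (78 mm by 193 mm) begins 47 mm behind the grasp point.
Start: joints at [-55.686, 20.546, 0.682, 0, -70.136, -16.507], TCP at [0.206, -0.643, 0.227] pointing down, gripper open.
Joint ranges: [-176.03, 176.03], [-82.01, 121.73], [-58.28, 71.71], [-173.87, 95.51], [-174.79, -0.11], [-173.66, 173.66]. Speed limits (degrees/s): [136.94, 136.94, 172.46, 180, 180, 180].

INTERFACE

Orientations are given as [roll, pitch, yaw] about the fixed x, y, z axes, in that order (R = Rz(yaw) Ry(pitch) Rx(roll)).
In Python, from plant import * gives the robot as it stands.
- The arm moves only by the shell command python3 -m inch 'ROWS'. ROWS is JSON, a list of rows, each an object of numbers: "ax", "ay", "az": the turn, a rotation vector about the tool's x, y, z in degrees; "dx", "dy", "dz": the shift along the tool's x, y, z in mm; "fingers": the finger opening in mm, from 0 to 87.6. In form: [{"ax": .., "ay": .., "az": .., "dx": .., "dy": .., "dz": .., "fingers": ..}, ...]. A call has 1 to 8 rows; each row is the pose to reach, as a shift and turn from the pose commanded when the call began, along the tool's axes at that moment; what a row does not reach only later rows make up. A row lasts 1/8 s, in which the tool goes at most 62.5 mm and 10.7 degrees, less where a joint would pass 70% of its speed; a pose out of reach is approached as far as the arm can. A call with a gripper value outside its range is refused whole. The fingers move at their own pace and stop on an object; the grip force is fixed at half the most. Time passes only in rows, so rows that repeat a pose let the fingers close. It gives the time, the measured TCP pose, the force and the opening at its end, in the units of the state.
- get_obs(): the state, without advancing time (a new reading comes with each control period).
- snapshot(name): name is "scene" or "top" or "wrist"; returns a dict with "image" (384x512x3 uint8, red, green, blue), "fx", "fy", "cx", "cy" (pixels), "k1" (the pictures are not rectified: a ray, as slopes to the right and down, at radius r is drawn at 1 + k1 r^2 times it, then the intrinsics apply), "rvec" (rotation vector, rad) and "tvec" (3), from world to camera coordinates, as OpenCV has them. Camera axes: x right, y down, z forward; pixel columns grow to the right and rows downward; lengths in m; the calibration is good to about 2 mm. A picture is of the moment at which its call begins. There is no depth.
- close_job(): hands the job in, once; it reports no verdict.
Trained networks look in the newest picture that a camera, given by its name, has taken for a name from the list of things; names that differ only in an ending like _2 or _b are one class to them, and where a whole thing is asked for, a point or a joint stands for the part that bears it (a point fixed in the world has none). Each returns a list of dicts, best first, with "score" (0 to 1); they miss things now and then, are a little off and sometimes report something else, mostly with a low value. They report only what shows in the picture. A call takes as long as a camera call.
- search_frame(target, camera): "bbox" ([centre column, centre row, width, height] in pixels, round what is visible of it).
- trace(target, camera): "mask" (384x512 bool, what is visible of it) and "bbox" ([centre column, centre row, width, height] in pixels, round what is visible of it).
- landmark_of(target, camera): "position" ([column, row] in pixels: a listed point, or the origin of a listed thing).
The state is a dict: "clock": time; "joint_pos": joint angles; "qvel": joint speeds; "tau": joint torques, N m; "tool_pos": TCP position; "orientation": TCP orientation; "force": force on the tool from outside, world axes, zero at the start; "moment": the same for the moment, N m; "opening": finger opening in m.
Only numpy, scipy, OpenCV 4.12 (cv2) and the standard library are available. Lean on these libraries where they do the work, as an engineer would, in place of code of your own. Each camera call takes 0.05 s, during which the arm holds its last target.

TASK

First take the two reagent jars that were left in the open sample drawer and stand them upright in the grey jar tray. Then stand every steel sample cup from the bench upright on the drawer's floor, slide the drawer fully shut, and lock it by dropping the lock pin from its rest down through the ear of the store and the drawer's lug until it is fully home. Do not knock over the jars or disturb the other things on the bench.

Things in the scene. Friction and masses are not known exactly. Their poses are not given: they have to be found in the camera images.
- store: fixed low sample-store housing of grey sheet steel, 160 deep (x) x 274 wide (y) x 60 high, open towards the robot (its own -x side), on which side its drawer slides out; origin under its centre. Roof underside is 52 above the bench. A flat steel ear, 46 x 46 x 8, sticks out of its +y side, level with the roof top (z 52 to 60), with a vertical lock hole through it
- drawer (a joint): travel of the shallow drawer along the store's own -x: 0 = fully shut (hard stop), 0.14 = fully open. At the start 0.13 to 0.14 (wide open, its whole floor clear of the roof). Slides with about 1.5 N friction plus light damping (8 N per m/s) and stays where it is left
- drawer_floor (a point): middle of the drawer's inner floor, 8 above the bench; axes as the store's. Moves with the drawer. Inner room 132 (x) x 248 (y), thin walls whose tops are 32 above the floor (40 above the bench), open on top; the front panel is 44 high, 12 thick, its outer face at x = -80 from here
- drawer_handle (a point): middle of the drawer's steel bar handle, a round bar about 10 thick and 110 long along the store's y, 35 in front of the front panel, 26 above the bench. Pushing the bar or the panel along the store's +x shuts the drawer
- lock_hole (a point): centre of the top mouth of the vertical hole in the store's fixed ear, 60 above the bench; hole 13 across, right through the 8 thick ear. Axes as the store's
- lug_hole (a point): centre of the top mouth of the vertical hole in the drawer's own steel lug, which sits behind the +y end of the drawer front and moves with the drawer; 36 above the bench, hole 15 across, lug 8 thick, free space below. With the drawer fully shut it lies straight below the lock hole, 24 lower
- pin: loose steel lock pin standing upright in its rest: a shank 10 across and 42 long with a tapered foot, then a flange 26 across and 5 thick, then a dark knob 18 across and 30 long to grip (47 to 77 above the foot). Origin at the centre of the foot, z up along the pin. Fully home in the lock, its flange rests on the ear and its foot is 42 below the ear's top
- pin_rest: fixed black plastic block 44 x 44 x 46 high with a vertical hole 14 across, in which the pin stands (flange on the block's top, foot 4 above the bench); origin under its centre
- jar_wide: amber reagent jar with white lid, a plain cylinder 52 across, 100 high; origin at the centre of its underside. Too tall to go under the store's roof. Starts standing in the drawer
- jar_tall: amber reagent jar with white lid, a plain cylinder 44 across, 120 high; origin at the centre of its underside. Too tall to go under the store's roof. Starts standing in the drawer
- jar_tray_in (a point): centre of the inner floor of the fixed shallow grey jar tray at the robot's left, 162 (x) x 122 (y) inside, walls 16 high outside, floor about 4 above the bench; its axes are those of the tray, long side along x
- cup0: steel sample cup, a plain disc 38 across and 24 high with a dark window on top; origin at the centre of its underside, z up. Stands on the bench at the robot's right; 3 to 5 of them are present
- cup1: steel sample cup, a plain disc 38 across and 24 high with a dark window on top; origin at the centre of its underside, z up. Stands on the bench at the robot's right; 3 to 5 of them are present
- cup2: steel sample cup, a plain disc 38 across and 24 high with a dark window on top; origin at the centre of its underside, z up. Stands on the bench at the robot's right; 3 to 5 of them are present
- cup3: steel sample cup, a plain disc 38 across and 24 high with a dark window on top; origin at the centre of its underside, z up. Stands on the bench at the robot's right; 3 to 5 of them are present
- cup4: steel sample cup, a plain disc 38 across and 24 high with a dark window on top; origin at the centre of its underside, z up. Stands on the bench at the robot's right; 3 to 5 of them are present
- vial: bystander: small clear vial with white lid, 30 across, 50 high, standing; origin under its centre
- brush: bystander: brush 120 long lying on the bench, origin near its middle
- spatula: bystander: spatula 170 long lying on the bench, origin near its middle
- beaker: bystander: glass beaker, 60 across, 70 high; origin under its centre
- film_carton: bystander: cardboard carton 80 x 100 x 60 high; origin under its centre
- film_roll: bystander: white film roll standing on end, 70 across, 40 high; origin under its centre

How it is judged:
By the outcome, as a careful person would: the job done as asked, in the order asked, and still so for the second after the job is handed in, with the robot touching nothing.
Of cup0, cup1, cup2, cup3, cup4 only 3 to 5 are there at a start; the rules pass over those that are not, and their reading is None.
At some moment in a run one of cup0, cup1, cup2, cup3, cup4 may be knocked a few centimetres aside while the robot is not near it.
It also fails if it takes over 210 s, if anything falls off the work surface, if the arm or the gripper's body presses on something with over 40 N, if the wrist force passes 120 N, or if a joint passes its speed limit or range.

## Working session

There is one attempt and no reset: what is moved stays moved. The work goes in short steps, Python scripts to look and compute and a shell command to move; the robot and the scene stay as the last step left them, time stands still between calls to the robot, and variables do not carry over. Pictures are saved under pics/ and viewed, and the job is handed in when it is done.

```bash
ls; mkdir -p pics; python3 - <<'E'
from plant import *
import cv2
print(get_obs())
for n in ["scene","top","wrist"]:
    s=snapshot(n); cv2.imwrite(f"pics/{n}0.png",s["image"][:,:,::-1]); print(n,{k:v for k,v in s.items() if k!="image"})
E
```

```text
pics
{'clock': 0.0, 'joint_pos': array([-5.56862690e+01,  2.05906310e+01,  6.34277042e-01, -2.07672308e-02,
       -7.01360114e+01, -1.65041398e+01]), 'qvel': array([ 0.03516149, -0.03739115,  0.07411673, -0.07218157, -0.01264074,
       -0.06812108]), 'tau': array([ 9.44304229e-04, -5.82711160e+01,  2.93062592e+01,  6.99709520e+00,
        6.88963104e-03, -1.85733165e-04]), 'tool_pos': array([ 0.20624976, -0.64220404,  0.22563355]), 'orientation': array([ 1.79905894e+02, -7.52392840e-03, -1.62197475e+02]), 'force': array([-0.33563791, -0.04440119,  0.65232484]), 'moment': array([-2.97981482e-02,  6.53883269e-03, -3.94736744e-06]), 'opening': 0.08731244563695457}
scene {'fx': 479.48198626732096, 'fy': 479.48198626732096, 'cx': 258.31125457419614, 'cy': 197.9674277581371, 'k1': 0.028319108492385215, 'rvec': array([ 2.26967551,  0.77366457, -0.32424093]), 'tvec': array([-0.43991186, -0.17127866,  1.9499753 ])}
top {'fx': 357.9522619597643, 'fy': 357.9522619597643, 'cx': 258.7715052306587, 'cy': 189.90832028236977, 'k1': 0.037670425529266555, 'rvec': array([ 2.1231021 , -2.17229906,  0.10282348]), 'tvec': array([0.04952382, 0.55417922, 0.97490573])}
wrist {'fx': 294.9892665481645, 'fy': 294.9892665481645, 'cx': 257.6727855645591, 'cy': 197.75939516779425, 'k1': -0.07609049424783904, 'rvec': array([-1.73599604, -2.37923148, -0.3594414 ]), 'tvec': array([ 0.67412436, -0.03713638,  0.39226116])}
```

View pics/scene0.png

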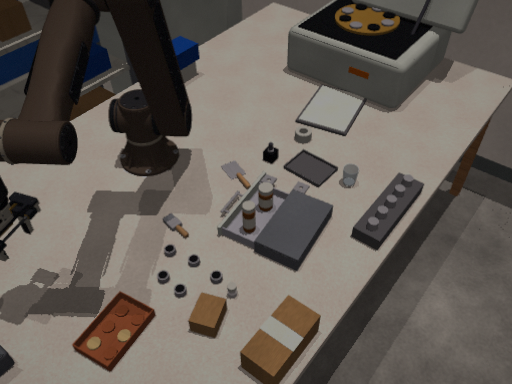

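View pics/top0.png

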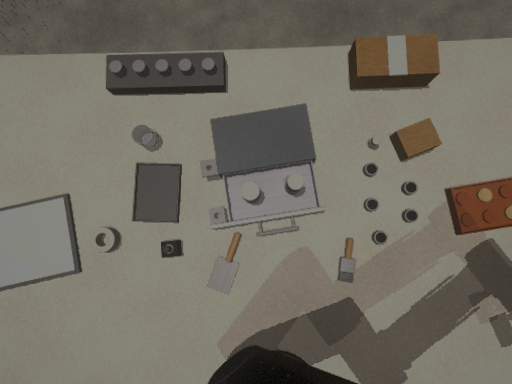

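View pics/wrist0.png

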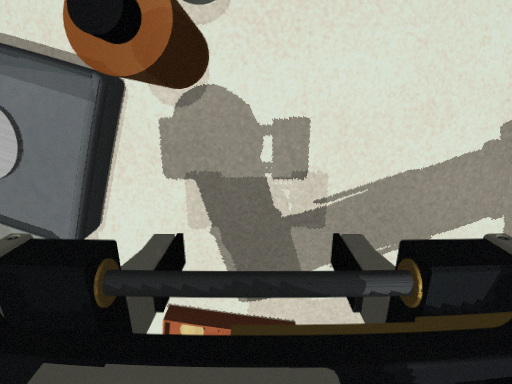

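The top view shows the open drawer with two jars at about (250,192) and (295,184), and five cups near (370,170), (409,188), (371,205), (410,215) and (380,237). The tray is at (157,192), the pin at (171,248) and the lug and ear at (218,215) and (209,168). Next I'll write measurement helpers.

```bash
cat > h.py <<'E'
from plant import *
import numpy as np, cv2
from scipy.spatial.transform import Rotation as Rn
def cam(s):
    R=cv2.Rodrigues(np.array(s["rvec"]))[0]; return R,np.array(s["tvec"])
def proj(s,P):
    R,t=cam(s); c=np.atleast_2d(P)@R.T+t; u=c[:,:2]/c[:,2:]; r2=(u**2).sum(1,keepdims=True); u=u*(1+s["k1"]*r2)
    return u*[s["fx"],s["fy"]]+[s["cx"],s["cy"]]
def ray(s,px):
    R,t=cam(s); d=(np.array(px,float)-[s["cx"],s["cy"]])/[s["fx"],s["fy"]]; u=d.copy()
    for _ in range(20): u=d/(1+s["k1"]*(u@u))
    return -R.T@t, R.T@np.array([u[0],u[1],1.])
def onz(s,px,z):
    o,d=ray(s,px); return o+d*(z-o[2])/d[2]
def tri(s1,p1,s2,p2):
    A=np.zeros((3,3));b=np.zeros(3)
    for s,p in((s1,p1),(s2,p2)):
        o,d=ray(s,p);d=d/np.linalg.norm(d);M=np.eye(3)-np.outer(d,d);A+=M;b+=M@o
    return np.linalg.solve(A,b)
def totool(target,yaw=None):
    """shift in tool axes (mm) from measured TCP to the target"""
    o=get_obs(); R=Rn.from_euler('xyz',o["orientation"],degrees=True)
    return R.inv().apply((np.array(target)-o["tool_pos"])*1000)
E
python3 - <<'E'
from h import *
np.set_printoptions(precision=4,suppress=True)
S={n:snapshot(n) for n in("top","scene")}
for t,z in [("jar_wide",.008),("jar_tall",.008),("drawer_floor",.008),("drawer_handle",.026),("lock_hole",.06),("lug_hole",.036),("pin",.004),("pin_rest",0),("jar_tray_in",.004),("store",0),("cup0",0),("vial",0),("beaker",0),("spatula",0),("brush",0),("film_carton",0),("film_roll",0)]:
    for n in S:
        for r in landmark_of(t,n)[:6]:
            print(t,n,round(r["score"],2),np.round(r["position"],1),onz(S[n],r["position"],z))
E
```

```text
jar_wide top 0.56 [253.3 194.8] [0.5445 0.0535 0.008 ]
jar_wide scene 0.62 [265.8 202.2] [0.5356 0.0725 0.008 ]
jar_wide scene 0.37 [179.1 230.1] [ 0.3774 -0.2161  0.008 ]
jar_tall top 0.74 [288.5 187.5] [ 0.5632 -0.0485  0.008 ]
jar_tall scene 0.58 [247.6 230.1] [ 0.5661 -0.0718  0.008 ]
drawer_floor top 0.81 [269.9 192.9] [0.5488 0.0055 0.008 ]
drawer_floor scene 0.71 [252.3 218. ] [ 0.5442 -0.018   0.008 ]
drawer_floor scene 0.34 [192.9 262.4] [ 0.5103 -0.2878  0.008 ]
drawer_handle top 0.9 [276.8 229. ] [ 0.4447 -0.0111  0.026 ]
drawer_handle top 0.32 [367.2 170.9] [ 0.6027 -0.2706  0.026 ]
drawer_handle scene 0.98 [230.2 198.7] [ 0.4325 -0.0057  0.026 ]
lock_hole scene 0.9 [299.  187.4] [0.616  0.1645 0.06  ]
lock_hole scene 0.73 [180.9 227.5] [ 0.4104 -0.2319  0.06  ]
lug_hole top 0.6 [215.1 216.3] [0.4836 0.1604 0.036 ]
lug_hole scene 0.61 [267.7 176.3] [0.4758 0.1628 0.036 ]
lug_hole scene 0.61 [164.8 277.8] [ 0.4981 -0.3971  0.036 ]
pin top 0.6 [174.7 248.1] [0.3973 0.2811 0.004 ]
pin scene 0.51 [271.2 160.3] [0.4106 0.2726 0.004 ]
pin_rest top 0.8 [174.8 250.1] [0.3915 0.28
[... 1329 characters left out ...]
   ]
spatula top 0.25 [372.6 146. ] [ 0.6803 -0.2975  0.    ]
spatula scene 0.65 [238.8 176.1] [0.3631 0.1262 0.    ]
spatula scene 0.32 [299.4 188.1] [0.5875 0.2142 0.    ]
brush top 0.96 [345.9 259.1] [ 0.3568 -0.2039  0.    ]
brush top 0.67 [368.6 207.5] [ 0.5008 -0.2758  0.    ]
brush scene 0.83 [177.  227.7] [ 0.3582 -0.2084  0.    ]
film_carton top 0.57 [413.6 144. ] [ 0.6825 -0.4149  0.    ]
film_carton scene 0.67 [210.3 322.1] [ 0.6967 -0.4117  0.    ]
film_roll top 0.81 [103.7 237. ] [0.4337 0.487  0.    ]
film_roll scene 0.73 [255.1 217. ] [ 0.5447 -0.0027  0.    ]
film_roll scene 0.57 [303.2 138. ] [0.4306 0.471  0.    ]
film_roll scene 0.33 [194.1 262.1] [ 0.5079 -0.2807  0.    ]
```

```bash
python3 - <<'E'
from h import *
s=snapshot("top");im=s["image"][:,:,::-1]
c=im[95:270,125:335]; cv2.imwrite("pics/topcrop.png",cv2.resize(c,(798,665),interpolation=cv2.INTER_CUBIC)[:600])
c=im[120:270,325:435]; cv2.imwrite("pics/topcups.png",cv2.resize(c,(440,600),interpolation=cv2.INTER_CUBIC))
s=snapshot("scene");im=s["image"][:,:,::-1]
c=im[130:310,150:370]; cv2.imwrite("pics/scenecrop.png",cv2.resize(c,(733,600),interpolation=cv2.INTER_CUBIC))
E
```

```text
(no output)
```

View pics/topcrop.png

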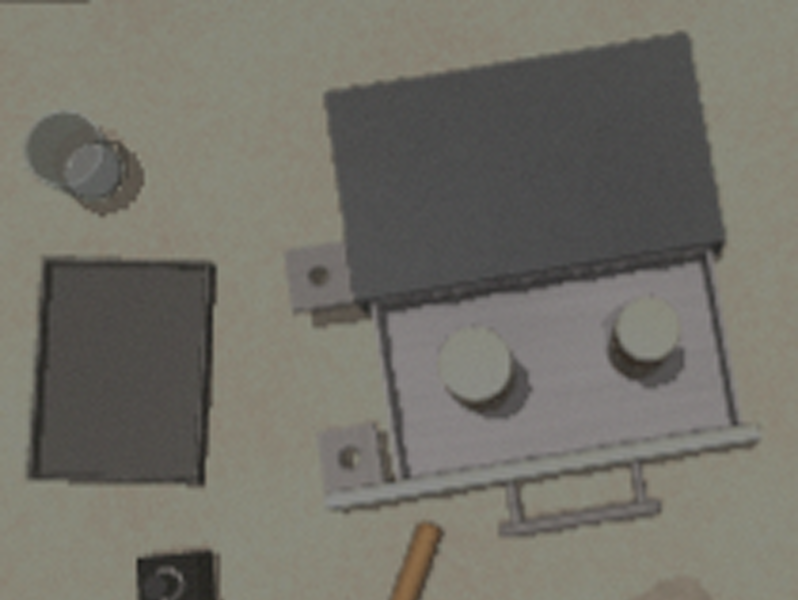

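View pics/topcups.png

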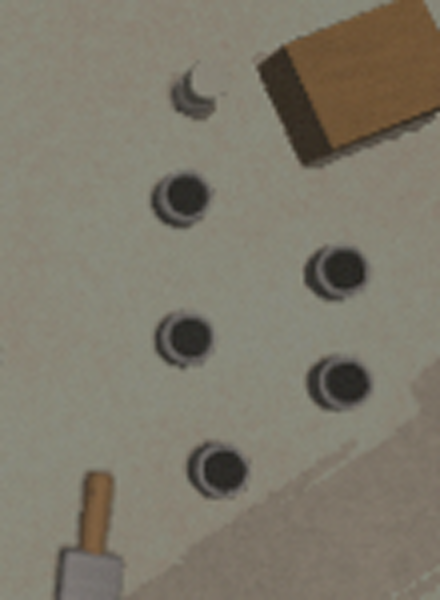

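View pics/scenecrop.png

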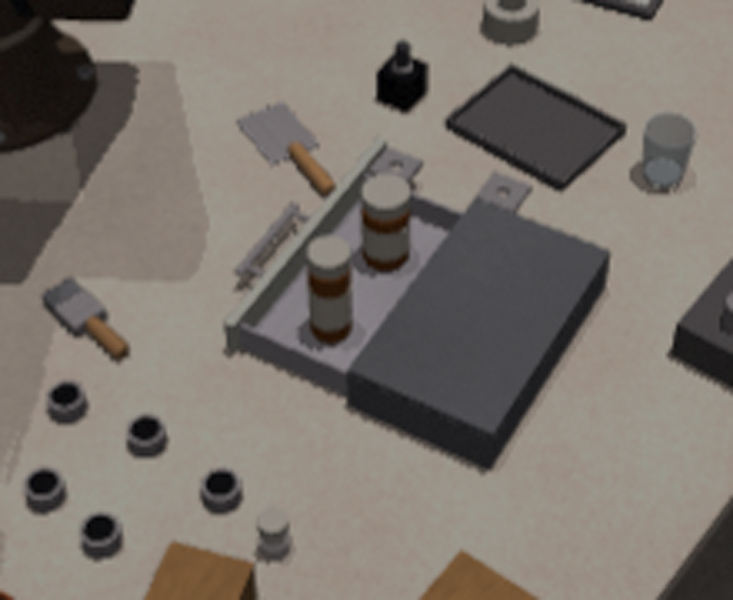

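```bash
python3 - <<'E'
from h import *
np.set_printoptions(precision=4,suppress=True)
s=snapshot("top");q=snapshot("scene")
A=lambda p:np.array(p)/3.8+[125,95]
for n,p,z in [("wide",(476,365),.108),("tall",(648,329),.128),("lock",(318,275),.06),("lug",(349,458),.036),("pin",(163,583),.081),("hL",(510,527),.031),("hR",(650,508),.031),("trTL",(44,261),.016),("trTR",(214,266),.016),("trBR",(203,484),.016),("trBL",(30,479),.016),("r0",(326,92),.06),("r1",(688,35),.06),("r2",(722,242),.06),("r3",(365,303),.06),("front R",(758,434),.044),("front L",(330,500),.044)]:
    print(n,onz(s,A(p),z))
for p in [(187,194),(345,269),(190,337),(345,383),(222,469)]: print("cup",onz(s,np.array(p)/4+[325,120],.024))
B=lambda p:np.array(p)/3.333+[150,130]
for n,p,z in [("wide",(387,187),.108),("tall",(329,250),.128),("lock",(503,190),.06),("lug",(396,163),.036),("pin",(403,48),.081)]: print("scene",n,onz(q,B(p),z))
for p in [(221,484),(101,528),(146,430),(45,484),(66,396)]: print("scene cup",onz(q,B(p),.024))
E
```

```text
wide [0.5437 0.0574 0.108 ]
tall [ 0.5629 -0.0597  0.128 ]
lock [0.6184 0.1738 0.06  ]
lug [0.4857 0.1555 0.036 ]
pin [0.3997 0.2792 0.081 ]
hL [0.4328 0.0383 0.031 ]
hR [ 0.4444 -0.0645  0.031 ]
trTL [0.6428 0.3908 0.016 ]
trTR [0.6357 0.2606 0.016 ]
trBR [0.4698 0.2681 0.016 ]
trBL [0.4767 0.398  0.016 ]
r0 [0.7558 0.167  0.06  ]
r1 [ 0.7911 -0.1018  0.06  ]
r2 [ 0.635  -0.1208  0.06  ]
r3 [0.5968 0.1396 0.06  ]
front R [ 0.496  -0.1433  0.044 ]
front L [0.4551 0.1684 0.044 ]
cup [ 0.6096 -0.2843  0.024 ]
cup [ 0.5534 -0.3899  0.024 ]
cup [ 0.5082 -0.2804  0.024 ]
cup [ 0.4739 -0.3841  0.024 ]
cup [ 0.4164 -0.2966  0.024 ]
scene wide [0.5469 0.0589 0.108 ]
scene tall [ 0.5672 -0.0627  0.128 ]
scene lock [0.6203 0.1703 0.06  ]
scene lug [0.4877 0.154  0.036 ]
scene pin [0.4055 0.2763 0.081 ]
scene cup [ 0.6126 -0.2868  0.024 ]
scene cup [ 0.5569 -0.391   0.024 ]
scene cup [ 0.5128 -0.2837  0.024 ]
scene cup [ 0.4804 -0.388   0.024 ]
scene cup [ 0.421  -0.3013  0.024 ]
```

```bash
python3 - <<'E'
from h import *
print(totool([.565,-.061,.20]).round(1))
E
```

```text
[-519.3  444.1   26.6]
```

```bash
python3 -m inch '[{"az":10,"dx":-300,"dy":250,"dz":10,"fingers":87},{"az":10,"dx":-300,"dy":250,"dz":10},{"az":10,"dx":-300,"dy":250,"dz":10},{"az":10,"dx":-300,"dy":250,"dz":10},{"az":10,"dx":-300,"dy":250,"dz":10},{"az":10,"dx":-300,"dy":250,"dz":10},{"az":10,"dx":-300,"dy":250,"dz":10},{"az":10,"dx":-300,"dy":250,"dz":10}]'; python3 - <<'E'
from h import *
print(totool([.565,-.061,.18]).round(1),get_obs()["orientation"])
E
```

```text
[-519.3  444.1   46.6] [-1.79999831e+02  8.77802897e-04 -1.62194433e+02]$[0]: bad value
```

```bash
python3 -m inch '[{"ax":0,"ay":0,"az":10,"dx":-300,"dy":250,"dz":10,"fingers":87},{"ax":0,"ay":0,"az":10,"dx":-300,"dy":250,"dz":10,"fingers":87},{"ax":0,"ay":0,"az":10,"dx":-300,"dy":250,"dz":10,"fingers":87},{"ax":0,"ay":0,"az":10,"dx":-300,"dy":250,"dz":10,"fingers":87},{"ax":0,"ay":0,"az":10,"dx":-300,"dy":250,"dz":10,"fingers":87},{"ax":0,"ay":0,"az":10,"dx":-300,"dy":250,"dz":10,"fingers":87},{"ax":0,"ay":0,"az":10,"dx":-300,"dy":250,"dz":10,"fingers":87},{"ax":0,"ay":0,"az":10,"dx":-300,"dy":250,"dz":10,"fingers":87}]'; python3 - <<'E'
from h import *
print(totool([.565,-.061,.18]).round(1),get_obs()["orientation"])
E
```

```text
clock: 3.15
tool_pos: [0.4162, -0.3121, 0.2168]
orientation: [-180.0, 0.0, -172.1]
force: [-0.3, -0.2, 0.7]
opening: 0.0873
[-182.1  228.2   36.8] [-1.79987347e+02  1.67216942e-02 -1.72055469e+02]
```

```bash
python3 -m inch '[{"ax":0,"ay":0,"az":0,"dx":-182,"dy":228,"dz":36,"fingers":87},{"ax":0,"ay":0,"az":0,"dx":-182,"dy":228,"dz":36,"fingers":87},{"ax":0,"ay":0,"az":0,"dx":-182,"dy":228,"dz":36,"fingers":87},{"ax":0,"ay":0,"az":0,"dx":-182,"dy":228,"dz":36,"fingers":87},{"ax":0,"ay":0,"az":0,"dx":-182,"dy":228,"dz":36,"fingers":87},{"ax":0,"ay":0,"az":0,"dx":-182,"dy":228,"dz":36,"fingers":87},{"ax":0,"ay":0,"az":0,"dx":-182,"dy":228,"dz":36,"fingers":87}]'; python3 - <<'E'
from h import *
np.set_printoptions(precision=4,suppress=True)
s=snapshot("wrist");cv2.imwrite("pics/w1.png",s["image"][:,:,::-1])
o=get_obs();print(o["tool_pos"],o["orientation"])
R,t=cam(s);print("cam",-R.T@t, "axes",R)
for t in("jar_tall","jar_wide"):
  for r in trace(t,"wrist"): print(t,r["score"],r["bbox"])
s=snapshot("top");cv2.imwrite("pics/t1.png",s["image"][:,:,::-1])
E
```

```text
clock: 4.03
tool_pos: [0.5646, -0.0635, 0.1803]
orientation: [-180.0, -0.1, -172.2]
force: [-0.3, -0.8, -0.3]
opening: 0.0871
[ 0.5645 -0.0637  0.1805] [-179.993    -0.0275 -172.2775]
cam [ 0.4851 -0.0742  0.3394] axes [[-0.1346  0.9909 -0.0003]
 [ 0.9472  0.1287  0.2937]
 [ 0.291   0.0393 -0.9559]]
jar_tall 0.92 [262.6, 202.5, 57.0, 81.4]
jar_tall 0.42 [343.3, 199.1, 323.2, 273.4]
jar_wide 0.89 [386.8, 195.9, 92.8, 81.4]
```

View pics/w1.png

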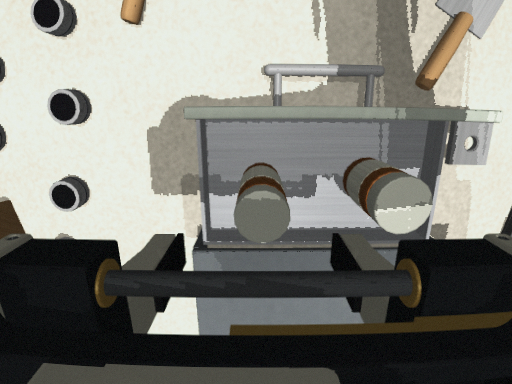

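View pics/t1.png

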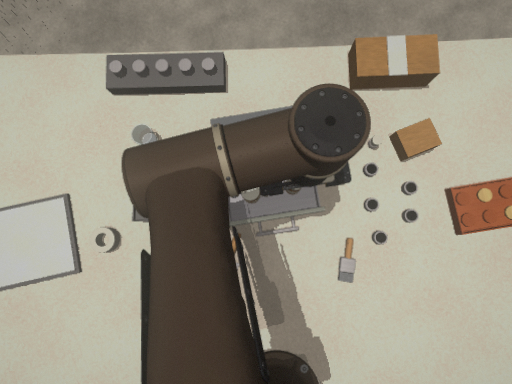

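The wrist view shows the tall jar's lid centred near (262,214), the wide jar's lid near (401,206), and the lug hole at (471,143).

```bash
python3 - <<'E'
from h import *
np.set_printoptions(precision=4,suppress=True)
s=snapshot("wrist")
for n,p,z in [("tall",(262,213.5),.128),("wide",(402,206),.108),("lug",(470,143.5),.036),("h0",(268,70),.031),("h1",(380,71),.031),("cup",(68,193),.024),("cup",(63,106),.024),("cup",(47,14),.024)]: print(n,onz(s,p,z))
x=onz(s,(262,213.5),.128); x[2]=.069
print(totool(x))
E
```

```text
tall [ 0.5618 -0.0606  0.128 ]
wide [0.5467 0.0573 0.108 ]
lug [0.4875 0.1547 0.036 ]
h0 [ 0.4482 -0.069   0.031 ]
h1 [0.4326 0.0412 0.031 ]
cup [ 0.6051 -0.2789  0.024 ]
cup [ 0.5079 -0.2806  0.024 ]
cup [ 0.4177 -0.2978  0.024 ]
[  2.503    3.1694 111.9221]
```

```bash
python3 -m inch '[{"ax":0,"ay":0,"az":0,"dx":2,"dy":3,"dz":30,"fingers":87},{"ax":0,"ay":0,"az":0,"dx":2,"dy":3,"dz":80,"fingers":87},{"ax":0,"ay":0,"az":0,"dx":2,"dy":3,"dz":112,"fingers":87},{"ax":0,"ay":0,"az":0,"dx":2,"dy":3,"dz":112,"fingers":60},{"ax":0,"ay":0,"az":0,"dx":2,"dy":3,"dz":112,"fingers":45},{"ax":0,"ay":0,"az":0,"dx":2,"dy":3,"dz":112,"fingers":30},{"ax":0,"ay":0,"az":0,"dx":2,"dy":3,"dz":112,"fingers":30},{"ax":0,"ay":0,"az":0,"dx":2,"dy":3,"dz":112,"fingers":30}]'
python3 -m inch '[{"ax":0,"ay":0,"az":0,"dx":0,"dy":0,"dz":0,"fingers":30},{"ax":0,"ay":0,"az":0,"dx":0,"dy":0,"dz":0,"fingers":30},{"ax":0,"ay":0,"az":0,"dx":0,"dy":0,"dz":-20,"fingers":30},{"ax":0,"ay":0,"az":0,"dx":0,"dy":0,"dz":-60,"fingers":30},{"ax":0,"ay":0,"az":0,"dx":0,"dy":0,"dz":-110,"fingers":30},{"ax":0,"ay":0,"az":0,"dx":0,"dy":0,"dz":-160,"fingers":30},{"ax":0,"ay":0,"az":0,"dx":0,"dy":0,"dz":-160,"fingers":30}]'
python3 - <<'E'
from h import *
s=snapshot("wrist");cv2.imwrite("pics/w2.png",s["image"][:,:,::-1])
# tray place: tall at tray +x
c=np.array([.558,.328]);print((totool([.596,.3265,.22])).round(1))
E
```

```text
clock: 5.28
tool_pos: [0.5629, -0.0595, 0.0693]
orientation: [180.0, 0.1, -172.2]
force: [-1.1, 0.3, 4.0]
opening: 0.0438
clock: 6.15
tool_pos: [0.5646, -0.0594, 0.2327]
orientation: [-180.0, 0.4, -172.2]
force: [-0.3, -0.9, -2.5]
opening: 0.0434
[-85.  377.7  10.5]
```

View pics/w2.png

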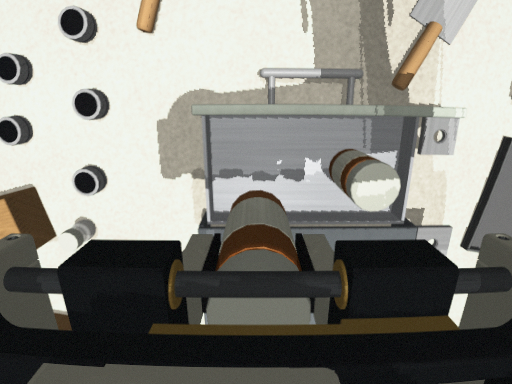

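```bash
python3 -m inch '[{"ax":0,"ay":0,"az":0,"dx":-10,"dy":40,"dz":0,"fingers":30},{"ax":0,"ay":0,"az":0,"dx":-25,"dy":95,"dz":0,"fingers":30},{"ax":0,"ay":0,"az":0,"dx":-40,"dy":155,"dz":0,"fingers":30},{"ax":0,"ay":0,"az":0,"dx":-55,"dy":215,"dz":0,"fingers":30},{"ax":0,"ay":0,"az":0,"dx":-67,"dy":275,"dz":0,"fingers":30},{"ax":0,"ay":0,"az":0,"dx":-78,"dy":325,"dz":0,"fingers":30},{"ax":0,"ay":0,"az":0,"dx":-85,"dy":360,"dz":0,"fingers":30},{"ax":0,"ay":0,"az":0,"dx":-85,"dy":378,"dz":0,"fingers":30}]'
python3 -m inch '[{"ax":0,"ay":0,"az":0,"dx":0,"dy":0,"dz":0,"fingers":30},{"ax":0,"ay":0,"az":0,"dx":0,"dy":0,"dz":0,"fingers":30}]'
python3 - <<'E'
from h import *
np.set_printoptions(precision=4,suppress=True)
s=snapshot("wrist");cv2.imwrite("pics/w3.png",s["image"][:,:,::-1])
for r in landmark_of("jar_tray_in","wrist"): print(r, onz(s,r["position"],.004))
o=get_obs();print(o["tool_pos"],o["orientation"],o["force"])
E
```

```text
clock: 7.2
tool_pos: [0.5943, 0.3279, 0.2256]
orientation: [-179.9, -0.2, -172.1]
force: [0.2, -0.4, -1.8]
opening: 0.0438
clock: 7.45
tool_pos: [0.5951, 0.3254, 0.2279]
orientation: [-180.0, -0.1, -172.2]
force: [-0.6, -0.6, -0.5]
opening: 0.0436
{'position': [267.4, 143.1], 'score': 0.75} [0.5575 0.3328 0.004 ]
{'position': [247.1, 0.6], 'score': 0.22} [0.3963 0.2858 0.004 ]
[0.5954 0.3253 0.2286] [-179.9948   -0.012  -172.2544] [ 0.4811  0.1402 -1.7736]
```

View pics/w3.png

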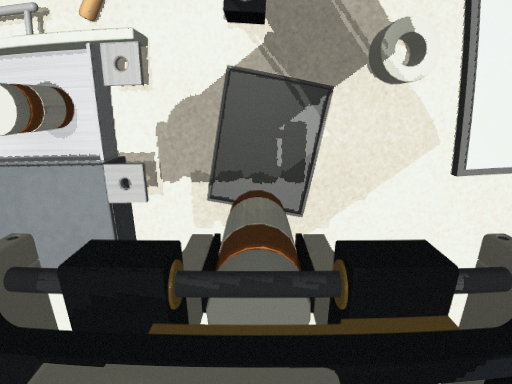

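```bash
python3 - <<'E'
from h import *
np.set_printoptions(precision=4,suppress=True)
s=snapshot("wrist")
P=[onz(s,p,.016) for p in [(230,67),(333,87),(302,215),(209,200)]];print(np.array(P),np.mean(P,0))
E
```

```text
[[0.4741 0.276  0.016 ]
 [0.4794 0.4007 0.016 ]
 [0.6453 0.3922 0.016 ]
 [0.641  0.2664 0.016 ]] [0.56   0.3338 0.016 ]
```

```bash
python3 -m inch '[{"ax":0,"ay":0,"az":0,"dx":-2,"dy":4,"dz":30,"fingers":30},{"ax":0,"ay":0,"az":0,"dx":-2,"dy":4,"dz":75,"fingers":30},{"ax":0,"ay":0,"az":0,"dx":-2,"dy":4,"dz":115,"fingers":30},{"ax":0,"ay":0,"az":0,"dx":-2,"dy":4,"dz":140,"fingers":30},{"ax":0,"ay":0,"az":0,"dx":-2,"dy":4,"dz":152,"fingers":30},{"ax":0,"ay":0,"az":0,"dx":-2,"dy":4,"dz":158,"fingers":30},{"ax":0,"ay":0,"az":0,"dx":-2,"dy":4,"dz":161,"fingers":30},{"ax":0,"ay":0,"az":0,"dx":-2,"dy":4,"dz":161,"fingers":30}]'
python3 -m inch '[{"ax":0,"ay":0,"az":0,"dx":0,"dy":0,"dz":0,"fingers":30},{"ax":0,"ay":0,"az":0,"dx":0,"dy":0,"dz":1,"fingers":30},{"ax":0,"ay":0,"az":0,"dx":0,"dy":0,"dz":2,"fingers":30},{"ax":0,"ay":0,"az":0,"dx":0,"dy":0,"dz":2,"fingers":30}]'
```

```text
clock: 8.6
tool_pos: [0.5972, 0.3309, 0.0684]
orientation: [180.0, 0.1, -172.2]
force: [0.6, 0.1, -2.0]
opening: 0.0441
clock: 9.1
tool_pos: [0.5968, 0.3307, 0.0655]
orientation: [-180.0, -0.0, -172.2]
force: [-0.1, -0.1, -2.4]
opening: 0.0436
```

```bash
python3 -m inch '[{"ax":0,"ay":0,"az":0,"dx":0,"dy":0,"dz":1,"fingers":30},{"ax":0,"ay":0,"az":0,"dx":0,"dy":0,"dz":1,"fingers":30},{"ax":0,"ay":0,"az":0,"dx":0,"dy":0,"dz":2,"fingers":30},{"ax":0,"ay":0,"az":0,"dx":0,"dy":0,"dz":2,"fingers":30}]'
```

```text
clock: 9.6
tool_pos: [0.5972, 0.3307, 0.0652]
orientation: [180.0, 0.1, -172.2]
force: [-4.7, -2.0, 10.6]
opening: 0.0434
```

Contact with the tray floor is confirmed by the upward force, so I'll release and retreat.

```bash
python3 -m inch '[{"ax":0,"ay":0,"az":0,"dx":0,"dy":0,"dz":-1,"fingers":30},{"ax":0,"ay":0,"az":0,"dx":0,"dy":0,"dz":-1,"fingers":50},{"ax":0,"ay":0,"az":0,"dx":0,"dy":0,"dz":-1,"fingers":70},{"ax":0,"ay":0,"az":0,"dx":0,"dy":0,"dz":-1,"fingers":87},{"ax":0,"ay":0,"az":0,"dx":0,"dy":0,"dz":-1,"fingers":87},{"ax":0,"ay":0,"az":0,"dx":0,"dy":0,"dz":-40,"fingers":87},{"ax":0,"ay":0,"az":0,"dx":0,"dy":0,"dz":-100,"fingers":87},{"ax":0,"ay":0,"az":0,"dx":0,"dy":0,"dz":-140,"fingers":87}]'
python3 - <<'E'
from h import *
s=snapshot("wrist");cv2.imwrite("pics/w4.png",s["image"][:,:,::-1])
print((totool([.5467,.0573,.16])).round(1))
E
```

```text
clock: 10.6
tool_pos: [0.5975, 0.3311, 0.2066]
orientation: [179.9, 0.1, -172.2]
force: [0.3, -0.2, -1.0]
opening: 0.0869
[  90.2 -265.2   50.6]
```

View pics/w4.png

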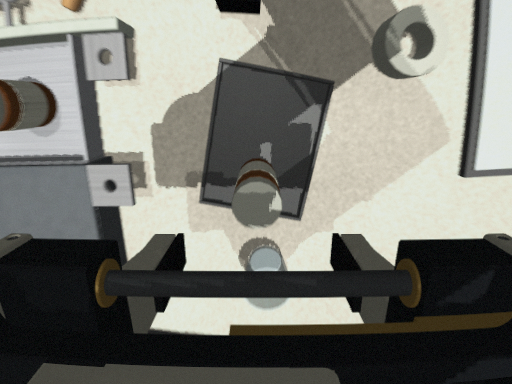

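The tall jar is upright in the tray, with its lid at (257,203). Now the wide jar.

```bash
python3 -m inch '[{"ax":0,"ay":0,"az":0,"dx":90,"dy":-265,"dz":0,"fingers":87},{"ax":0,"ay":0,"az":0,"dx":90,"dy":-265,"dz":0,"fingers":87},{"ax":0,"ay":0,"az":0,"dx":90,"dy":-265,"dz":0,"fingers":87},{"ax":0,"ay":0,"az":0,"dx":90,"dy":-265,"dz":0,"fingers":87},{"ax":0,"ay":0,"az":0,"dx":90,"dy":-265,"dz":0,"fingers":87},{"ax":0,"ay":0,"az":0,"dx":90,"dy":-265,"dz":0,"fingers":87},{"ax":0,"ay":0,"az":0,"dx":90,"dy":-265,"dz":0,"fingers":87}]'
python3 - <<'E'
from h import *
s=snapshot("wrist");cv2.imwrite("pics/w5.png",s["image"][:,:,::-1])
for r in trace("jar_wide","wrist"): print(r["score"],r["bbox"])
print((totool([.5465,.0577,.061])).round(1))
print(proj(s,[.5465,.0577,.108]))
E
```

```text
clock: 11.52
tool_pos: [0.5439, 0.0562, 0.2036]
orientation: [180.0, 0.0, -172.2]
force: [0.3, 0.6, -0.5]
opening: 0.087
0.56 [258.9, 191.8, 62.0, 70.8]
0.46 [225.9, 154.1, 303.4, 165.7]
[ -2.7   0.6 142.4]
[[258.90647229 202.57441334]]
```

View pics/w5.png

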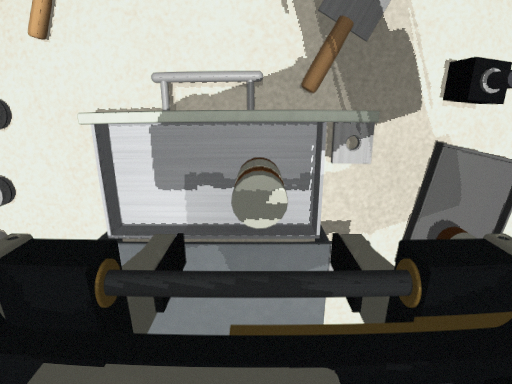

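```bash
python3 -m inch '[{"ax":0,"ay":0,"az":0,"dx":-2,"dy":1,"dz":40,"fingers":87},{"ax":0,"ay":0,"az":0,"dx":-2,"dy":1,"dz":95,"fingers":87},{"ax":0,"ay":0,"az":0,"dx":-2,"dy":1,"dz":130,"fingers":87},{"ax":0,"ay":0,"az":0,"dx":-2,"dy":1,"dz":142,"fingers":87},{"ax":0,"ay":0,"az":0,"dx":-2,"dy":1,"dz":142,"fingers":60},{"ax":0,"ay":0,"az":0,"dx":-2,"dy":1,"dz":142,"fingers":50},{"ax":0,"ay":0,"az":0,"dx":-2,"dy":1,"dz":142,"fingers":38},{"ax":0,"ay":0,"az":0,"dx":-2,"dy":1,"dz":142,"fingers":38}]'
python3 -m inch '[{"ax":0,"ay":0,"az":0,"dx":0,"dy":0,"dz":0,"fingers":38},{"ax":0,"ay":0,"az":0,"dx":0,"dy":0,"dz":0,"fingers":38},{"ax":0,"ay":0,"az":0,"dx":0,"dy":0,"dz":-20,"fingers":38},{"ax":0,"ay":0,"az":0,"dx":0,"dy":0,"dz":-60,"fingers":38},{"ax":0,"ay":0,"az":0,"dx":0,"dy":0,"dz":-110,"fingers":38},{"ax":0,"ay":0,"az":0,"dx":0,"dy":0,"dz":-140,"fingers":38},{"ax":0,"ay":0,"az":0,"dx":0,"dy":0,"dz":-140,"fingers":38}]'
python3 - <<'E'
from h import *
print((totool([.5215,.3325,.2])).round(1),get_obs()["tool_pos"])
E
```

```text
clock: 12.62
tool_pos: [0.546, 0.0574, 0.0625]
orientation: [180.0, 0.1, -172.2]
force: [-0.1, 0.2, 1.2]
opening: 0.0527
clock: 13.5
tool_pos: [0.5465, 0.0576, 0.2039]
orientation: [179.9, 0.2, -172.2]
force: [0.1, 0.6, -2.5]
opening: 0.0515
[-12.6 275.8   4.3] [0.54649593 0.05755659 0.2038623 ]
```

```bash
python3 -m inch '[{"ax":0,"ay":0,"az":0,"dx":-2,"dy":40,"dz":0,"fingers":38},{"ax":0,"ay":0,"az":0,"dx":-4,"dy":95,"dz":0,"fingers":38},{"ax":0,"ay":0,"az":0,"dx":-7,"dy":155,"dz":0,"fingers":38},{"ax":0,"ay":0,"az":0,"dx":-9,"dy":210,"dz":0,"fingers":38},{"ax":0,"ay":0,"az":0,"dx":-12,"dy":250,"dz":0,"fingers":38},{"ax":0,"ay":0,"az":0,"dx":-13,"dy":276,"dz":0,"fingers":38},{"ax":0,"ay":0,"az":0,"dx":-13,"dy":276,"dz":0,"fingers":38},{"ax":0,"ay":0,"az":0,"dx":-13,"dy":276,"dz":0,"fingers":38}]'
python3 -m inch '[{"ax":0,"ay":0,"az":0,"dx":0,"dy":0,"dz":30,"fingers":38},{"ax":0,"ay":0,"az":0,"dx":0,"dy":0,"dz":75,"fingers":38},{"ax":0,"ay":0,"az":0,"dx":0,"dy":0,"dz":110,"fingers":38},{"ax":0,"ay":0,"az":0,"dx":0,"dy":0,"dz":130,"fingers":38},{"ax":0,"ay":0,"az":0,"dx":0,"dy":0,"dz":139,"fingers":38},{"ax":0,"ay":0,"az":0,"dx":0,"dy":0,"dz":142,"fingers":38},{"ax":0,"ay":0,"az":0,"dx":0,"dy":0,"dz":143,"fingers":38},{"ax":0,"ay":0,"az":0,"dx":0,"dy":0,"dz":143,"fingers":38}]'
python3 -m inch '[{"ax":0,"ay":0,"az":0,"dx":0,"dy":0,"dz":1,"fingers":38},{"ax":0,"ay":0,"az":0,"dx":0,"dy":0,"dz":2,"fingers":38},{"ax":0,"ay":0,"az":0,"dx":0,"dy":0,"dz":2,"fingers":38}]'
```

```text
clock: 14.5
tool_pos: [0.5206, 0.3315, 0.2007]
orientation: [-179.9, -0.1, -172.2]
force: [-0.2, -0.2, -1.7]
opening: 0.0516
clock: 15.5
tool_pos: [0.5212, 0.3327, 0.0594]
orientation: [179.9, 0.1, -172.2]
force: [0.8, -0.1, -1.9]
opening: 0.0515
clock: 15.88
tool_pos: [0.5213, 0.3328, 0.0584]
orientation: [180.0, 0.1, -172.2]
force: [-2.9, -0.4, 10.1]
opening: 0.0517
```

```bash
python3 -m inch '[{"ax":0,"ay":0,"az":0,"dx":0,"dy":0,"dz":-1,"fingers":38},{"ax":0,"ay":0,"az":0,"dx":0,"dy":0,"dz":-1,"fingers":55},{"ax":0,"ay":0,"az":0,"dx":0,"dy":0,"dz":-1,"fingers":70},{"ax":0,"ay":0,"az":0,"dx":0,"dy":0,"dz":-1,"fingers":87},{"ax":0,"ay":0,"az":0,"dx":0,"dy":0,"dz":-1,"fingers":87},{"ax":0,"ay":0,"az":0,"dx":0,"dy":0,"dz":-40,"fingers":87},{"ax":0,"ay":0,"az":0,"dx":0,"dy":0,"dz":-100,"fingers":87},{"ax":0,"ay":0,"az":0,"dx":0,"dy":0,"dz":-150,"fingers":87}]'
python3 - <<'E'
from h import *
s=snapshot("wrist");cv2.imwrite("pics/w6.png",s["image"][:,:,::-1])
s=snapshot("scene");cv2.imwrite("pics/s6.png",s["image"][:,:,::-1])
s=snapshot("top");cv2.imwrite("pics/t6.png",s["image"][:,:,::-1])
for r in landmark_of("cup0","top")[:7]: print(r,onz(s,r["position"],0))
E
```

```text
clock: 16.88
tool_pos: [0.5211, 0.3325, 0.2088]
orientation: [180.0, 0.0, -172.2]
force: [1.2, 0.3, -1.1]
opening: 0.0867
{'position': [408.3, 188.9], 'score': 0.72} [ 0.55169746 -0.39085835  0.        ]
{'position': [362.2, 200.0], 'score': 0.63} [ 0.52280074 -0.25895812  0.        ]
{'position': [370.0, 169.5], 'score': 0.52} [ 0.61096596 -0.28616801  0.        ]
{'position': [378.1, 235.5], 'score': 0.49} [ 0.42097258 -0.2975901   0.        ]
{'position': [406.7, 217.4], 'score': 0.45} [ 0.47042243 -0.38058811  0.        ]
```

View pics/w6.png

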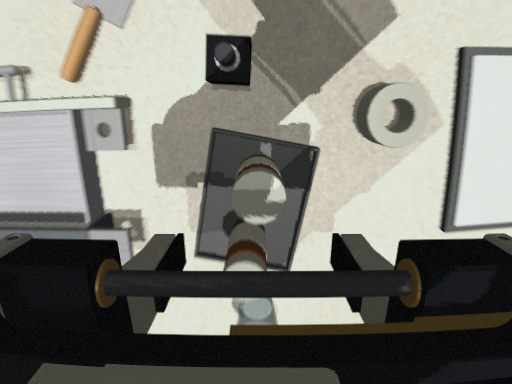

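View pics/s6.png

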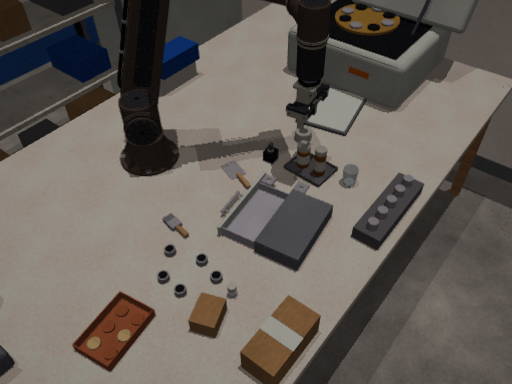

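View pics/t6.png

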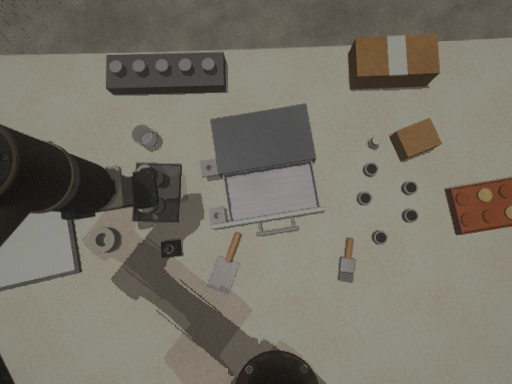

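The wide jar is upright in the tray, and tall is behind it. The middle cup has been knocked from (371,205) to (364,198) in the top view. The drawer is empty. Now the cups.

```bash
python3 - <<'E'
from h import *
print((totool([.610,-.285,.16])).round(1),get_obs()["tool_pos"])
E
python3 -m inch '[{"ax":0,"ay":0,"az":0,"dx":-5,"dy":-300,"dz":0,"fingers":87},{"ax":0,"ay":0,"az":0,"dx":-5,"dy":-400,"dz":0,"fingers":87},{"ax":0,"ay":0,"az":0,"dx":-5,"dy":-500,"dz":0,"fingers":87},{"ax":0,"ay":0,"az":0,"dx":-5,"dy":-500,"dz":0,"fingers":87},{"ax":0,"ay":0,"az":0,"dx":-5,"dy":-500,"dz":0,"fingers":87},{"ax":0,"ay":0,"az":0,"dx":-5,"dy":-500,"dz":0,"fingers":87},{"ax":0,"ay":0,"az":0,"dx":-5,"dy":-500,"dz":0,"fingers":87},{"ax":0,"ay":0,"az":0,"dx":-5,"dy":-500,"dz":0,"fingers":87}]'
python3 - <<'E'
from h import *
print((totool([.610,-.285,.16])).round(1),get_obs()["tool_pos"])
E
```

```text
[  -4.1 -624.2   46.6] [0.52111923 0.33281049 0.20777026]
clock: 18.08
tool_pos: [0.5931, -0.1642, 0.2049]
orientation: [180.0, -0.1, -172.2]
force: [1.2, 1.5, -0.0]
opening: 0.0873
[  -0.4 -122.    44.9] [ 0.59306985 -0.16417146  0.2049287 ]
```

```bash
python3 -m inch '[{"ax":0,"ay":0,"az":0,"dx":0,"dy":-122,"dz":45,"fingers":87},{"ax":0,"ay":0,"az":0,"dx":0,"dy":-122,"dz":45,"fingers":87},{"ax":0,"ay":0,"az":0,"dx":0,"dy":-122,"dz":45,"fingers":87},{"ax":0,"ay":0,"az":0,"dx":0,"dy":-122,"dz":45,"fingers":87}]'
cat >> h.py <<'E'
def cups(name="wrist"):
    s=snapshot(name); out=[]
    for r in trace("cup0",name):
        if r["score"]<.4: continue
        p=onz(s,r["bbox"][:2],.015); out.append((round(r["score"],2),np.round(r["bbox"]).astype(int).tolist(),p.round(4)))
    return s,out
E
python3 - <<'E'
from h import *
s,c=cups()
cv2.imwrite("pics/w7.png",s["image"][:,:,::-1])
for x in c: print(*x)
for r in landmark_of("cup0","wrist"): print(r,onz(s,r["position"],0))
print(get_obs()["tool_pos"])
E
```

```text
clock: 18.58
tool_pos: [0.6094, -0.2834, 0.1597]
orientation: [179.9, -0.2, -172.3]
force: [0.5, -0.1, 1.0]
opening: 0.0868
0.96 [171, 38, 50, 48] [ 0.4765 -0.3845  0.015 ]
0.73 [257, 187, 35, 35] [ 0.6099 -0.2835  0.015 ]
0.68 [130, 233, 129, 79] [ 0.6827 -0.4198  0.015 ]
0.66 [269, 4, 36, 8] [ 0.4353 -0.2958  0.015 ]
0.66 [292, 110, 41, 42] [ 0.5271 -0.26    0.015 ]
0.56 [164, 120, 40, 34] [ 0.5533 -0.3867  0.015 ]
{'position': [256.5, 185.7], 'score': 0.88} [ 0.61288135 -0.28405776  0.        ]
{'position': [286.3, 108.2], 'score': 0.79} [ 0.52595617 -0.26438769  0.        ]
{'position': [171.5, 40.1], 'score': 0.76} [ 0.47522138 -0.38810304  0.        ]
{'position': [168.1, 117.9], 'score': 0.76} [ 0.55189957 -0.38649031  0.        ]
[ 0.61059292 -0.28194829  0.16193718]
```

View pics/w7.png

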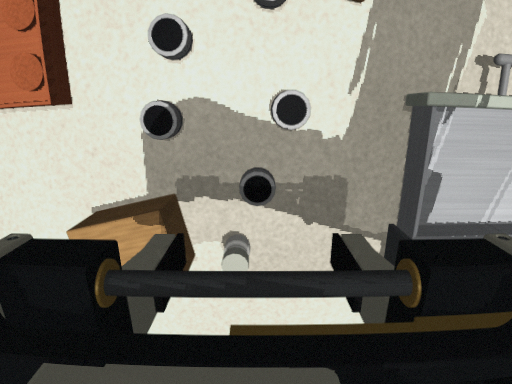

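```bash
python3 -m inch '[{"ax":0,"ay":0,"az":0,"dx":1,"dy":-2,"dz":50,"fingers":87},{"ax":0,"ay":0,"az":0,"dx":1,"dy":-2,"dz":100,"fingers":80},{"ax":0,"ay":0,"az":0,"dx":1,"dy":-2,"dz":135,"fingers":70},{"ax":0,"ay":0,"az":0,"dx":1,"dy":-2,"dz":150,"fingers":70},{"ax":0,"ay":0,"az":0,"dx":1,"dy":-2,"dz":155,"fingers":70},{"ax":0,"ay":0,"az":0,"dx":1,"dy":-2,"dz":155,"fingers":70}]'
```

```text
clock: 19.48
tool_pos: [0.6106, -0.2851, 0.0079]
orientation: [-180.0, 0.1, -172.1]
force: [-0.6, -0.2, 0.2]
opening: 0.0703
```

```bash
python3 -m inch '[{"ax":0,"ay":0,"az":0,"dx":0,"dy":0,"dz":2,"fingers":70},{"ax":0,"ay":0,"az":0,"dx":0,"dy":0,"dz":2,"fingers":45},{"ax":0,"ay":0,"az":0,"dx":0,"dy":0,"dz":2,"fingers":30},{"ax":0,"ay":0,"az":0,"dx":0,"dy":0,"dz":2,"fingers":30},{"ax":0,"ay":0,"az":0,"dx":0,"dy":0,"dz":2,"fingers":30}]'
python3 -m inch '[{"ax":0,"ay":0,"az":0,"dx":0,"dy":0,"dz":-20,"fingers":30},{"ax":0,"ay":0,"az":0,"dx":0,"dy":0,"dz":-60,"fingers":30},{"ax":0,"ay":0,"az":0,"dx":0,"dy":0,"dz":-115,"fingers":30},{"ax":0,"ay":0,"az":0,"dx":0,"dy":0,"dz":-115,"fingers":30}]'
python3 - <<'E'
from h import *
s=snapshot("wrist");cv2.imwrite("pics/w8.png",s["image"][:,:,::-1])
print((totool([.5957,-.0653,.12])).round(1),get_obs()["tool_pos"])
E
```

```text
clock: 20.1
tool_pos: [0.6096, -0.2852, 0.0046]
orientation: [180.0, 0.0, -172.2]
force: [-0.1, -0.3, 1.5]
opening: 0.0373
clock: 20.6
tool_pos: [0.6126, -0.2862, 0.125]
orientation: [-179.8, 0.5, -172.1]
force: [0.8, 0.4, -1.6]
opening: 0.0375
[-14.8 220.2   1.9] [ 0.6109093  -0.2854885   0.12210577]
```

View pics/w8.png

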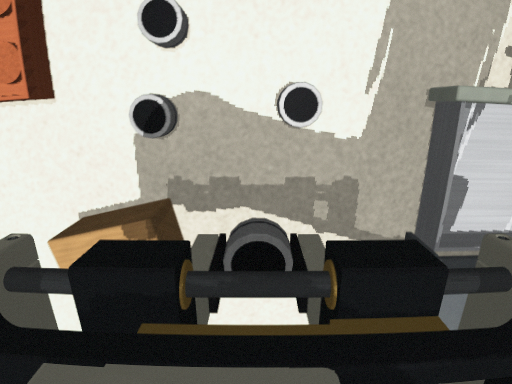

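```bash
python3 -m inch '[{"ax":0,"ay":0,"az":0,"dx":-4,"dy":50,"dz":0,"fingers":30},{"ax":0,"ay":0,"az":0,"dx":-8,"dy":110,"dz":0,"fingers":30},{"ax":0,"ay":0,"az":0,"dx":-12,"dy":165,"dz":0,"fingers":30},{"ax":0,"ay":0,"az":0,"dx":-15,"dy":205,"dz":0,"fingers":30},{"ax":0,"ay":0,"az":0,"dx":-15,"dy":220,"dz":0,"fingers":30},{"ax":0,"ay":0,"az":0,"dx":-15,"dy":220,"dz":0,"fingers":30},{"ax":0,"ay":0,"az":0,"dx":-15,"dy":220,"dz":0,"fingers":30}]'
python3 - <<'E'
from h import *
s=snapshot("wrist")
im=s["image"][:,:,::-1].copy()
c=np.array([.5535,.0017]);ex=np.array([.9912,.1323]);ey=np.array([-.1323,.9912])
q=[(*(c+a*ex+b*ey),.04) for a,b in [(-.066,-.124),(.066,-.124),(.066,.124),(-.066,.124)]]
for p in proj(s,q): cv2.circle(im,(int(p[0]),int(p[1])),3,(0,0,255),-1)
q=[(*(c+a*ex+b*ey),.008) for a,b in [(-.066,-.124),(.066,-.124),(.066,.124),(-.066,.124),(-.115,0)]]
for p in proj(s,q): cv2.circle(im,(int(p[0]),int(p[1])),3,(0,255,0),-1)
cv2.imwrite("pics/w9.png",im)
print((totool([.5957,-.0653,.0126])).round(1),get_obs()["tool_pos"])
E
```

```text
clock: 21.52
tool_pos: [0.5943, -0.066, 0.119]
orientation: [-180.0, -0.1, -172.2]
force: [0.4, -0.5, -0.9]
opening: 0.0374
[ -1.5   0.8 106.5] [ 0.59439107 -0.06627757  0.11910649]
```

View pics/w9.png

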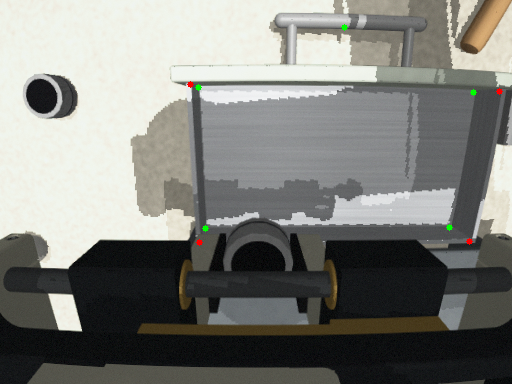

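```bash
python3 -m inch '[{"ax":0,"ay":0,"az":0,"dx":-1,"dy":1,"dz":40,"fingers":30},{"ax":0,"ay":0,"az":0,"dx":-1,"dy":1,"dz":80,"fingers":30},{"ax":0,"ay":0,"az":0,"dx":-1,"dy":1,"dz":98,"fingers":30},{"ax":0,"ay":0,"az":0,"dx":-1,"dy":1,"dz":104,"fingers":30},{"ax":0,"ay":0,"az":0,"dx":-1,"dy":1,"dz":106,"fingers":30},{"ax":0,"ay":0,"az":0,"dx":-1,"dy":1,"dz":106,"fingers":30},{"ax":0,"ay":0,"az":0,"dx":-1,"dy":1,"dz":106,"fingers":30}]'
```

```text
clock: 22.45
tool_pos: [0.596, -0.0641, 0.0145]
orientation: [180.0, 0.1, -172.2]
force: [-0.2, 0.3, -1.9]
opening: 0.0372
```

```bash
python3 -m inch '[{"ax":0,"ay":0,"az":0,"dx":0,"dy":0,"dz":1,"fingers":30},{"ax":0,"ay":0,"az":0,"dx":0,"dy":0,"dz":2,"fingers":30},{"ax":0,"ay":0,"az":0,"dx":0,"dy":0,"dz":2,"fingers":30}]'
```

```text
clock: 22.82
tool_pos: [0.5963, -0.0639, 0.0125]
orientation: [-180.0, 0.1, -172.2]
force: [1.0, -0.2, 5.4]
opening: 0.0373
```

```bash
python3 -m inch '[{"ax":0,"ay":0,"az":0,"dx":0,"dy":0,"dz":0,"fingers":43},{"ax":0,"ay":0,"az":0,"dx":0,"dy":0,"dz":0,"fingers":48},{"ax":0,"ay":0,"az":0,"dx":0,"dy":0,"dz":0,"fingers":48},{"ax":0,"ay":0,"az":0,"dx":0,"dy":0,"dz":-30,"fingers":48},{"ax":0,"ay":0,"az":0,"dx":0,"dy":0,"dz":-90,"fingers":48},{"ax":0,"ay":0,"az":0,"dx":0,"dy":0,"dz":-130,"fingers":87}]'
python3 - <<'E'
from h import *
print((totool([.553,-.3885,.14])).round(1),get_obs()["tool_pos"])
E
```

```text
clock: 23.58
tool_pos: [0.596, -0.0642, 0.144]
orientation: [-180.0, 0.1, -172.2]
force: [-0.1, 0.5, -0.5]
opening: 0.0536
[  86.8 -315.5    4. ] [ 0.59603659 -0.06415915  0.14403851]
```

Next is cup B.

```bash
python3 -m inch '[{"ax":0,"ay":0,"az":0,"dx":87,"dy":-315,"dz":0,"fingers":87},{"ax":0,"ay":0,"az":0,"dx":87,"dy":-315,"dz":0,"fingers":87},{"ax":0,"ay":0,"az":0,"dx":87,"dy":-315,"dz":0,"fingers":87},{"ax":0,"ay":0,"az":0,"dx":87,"dy":-315,"dz":0,"fingers":87},{"ax":0,"ay":0,"az":0,"dx":87,"dy":-315,"dz":0,"fingers":87},{"ax":0,"ay":0,"az":0,"dx":87,"dy":-315,"dz":0,"fingers":87},{"ax":0,"ay":0,"az":0,"dx":87,"dy":-315,"dz":0,"fingers":87},{"ax":0,"ay":0,"az":0,"dx":87,"dy":-315,"dz":0,"fingers":87}]'
python3 - <<'E'
from h import *
s,c=cups()
cv2.imwrite("pics/w10.png",s["image"][:,:,::-1])
for x in c: print(*x, totool([*x[2][:2],.005]).round(1))
print(get_obs()["tool_pos"])
E
```

```text
clock: 24.58
tool_pos: [0.5522, -0.387, 0.1414]
orientation: [180.0, -0.0, -172.2]
force: [-1.3, -0.6, 0.8]
opening: 0.0873
0.95 [376, 60, 47, 46] [ 0.4151 -0.2968  0.015 ] [123.8 107.9 136.7]
0.9 [384, 183, 51, 40] [ 0.5264 -0.261   0.015 ] [  8.6 128.1 136.7]
0.86 [270, 113, 45, 46] [ 0.4755 -0.3854  0.015 ] [ 76.1  11.9 136.7]
0.76 [258, 190, 35, 40] [ 0.5515 -0.3872  0.015 ] [  1.1  -0.4 136.7]
[ 0.5525269  -0.38669561  0.14173372]
```

View pics/w10.png

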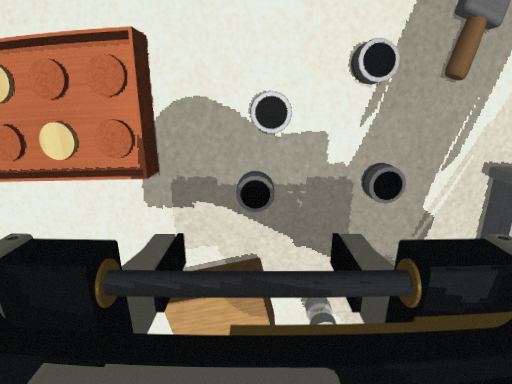

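```bash
python3 -m inch '[{"ax":0,"ay":0,"az":0,"dx":0,"dy":-1,"dz":45,"fingers":80},{"ax":0,"ay":0,"az":0,"dx":0,"dy":-1,"dz":95,"fingers":70},{"ax":0,"ay":0,"az":0,"dx":0,"dy":-1,"dz":125,"fingers":70},{"ax":0,"ay":0,"az":0,"dx":0,"dy":-1,"dz":135,"fingers":70},{"ax":0,"ay":0,"az":0,"dx":0,"dy":-1,"dz":137,"fingers":70},{"ax":0,"ay":0,"az":0,"dx":0,"dy":-1,"dz":137,"fingers":45},{"ax":0,"ay":0,"az":0,"dx":0,"dy":-1,"dz":137,"fingers":30},{"ax":0,"ay":0,"az":0,"dx":0,"dy":-1,"dz":137,"fingers":30}]'
python3 -m inch '[{"ax":0,"ay":0,"az":0,"dx":0,"dy":0,"dz":0,"fingers":30},{"ax":0,"ay":0,"az":0,"dx":0,"dy":0,"dz":0,"fingers":30},{"ax":0,"ay":0,"az":0,"dx":0,"dy":0,"dz":-20,"fingers":30},{"ax":0,"ay":0,"az":0,"dx":0,"dy":0,"dz":-60,"fingers":30},{"ax":0,"ay":0,"az":0,"dx":0,"dy":0,"dz":-115,"fingers":30},{"ax":0,"ay":0,"az":0,"dx":0,"dy":0,"dz":-115,"fingers":30},{"ax":0,"ay":0,"az":0,"dx":0,"dy":0,"dz":-115,"fingers":30}]'
python3 - <<'E'
from h import *
print((totool([.5862,.0061,.12])).round(1),get_obs()["tool_pos"])
E
```

```text
clock: 25.68
tool_pos: [0.5526, -0.3892, 0.0055]
orientation: [-180.0, 0.1, -172.2]
force: [-0.4, 0.3, 0.2]
opening: 0.0455
clock: 26.55
tool_pos: [0.5519, -0.3887, 0.1193]
orientation: [180.0, 0.0, -172.2]
force: [-0.5, 0.5, -0.3]
opening: 0.0374
[-87.5 386.5  -0.5] [ 0.55185332 -0.38873465  0.11931653]
```

```bash
python3 -m inch '[{"ax":0,"ay":0,"az":0,"dx":-10,"dy":45,"dz":0,"fingers":30},{"ax":0,"ay":0,"az":0,"dx":-22,"dy":100,"dz":0,"fingers":30},{"ax":0,"ay":0,"az":0,"dx":-36,"dy":160,"dz":0,"fingers":30},{"ax":0,"ay":0,"az":0,"dx":-50,"dy":220,"dz":0,"fingers":30},{"ax":0,"ay":0,"az":0,"dx":-62,"dy":280,"dz":0,"fingers":30},{"ax":0,"ay":0,"az":0,"dx":-76,"dy":335,"dz":0,"fingers":30},{"ax":0,"ay":0,"az":0,"dx":-88,"dy":375,"dz":0,"fingers":30},{"ax":0,"ay":0,"az":0,"dx":-88,"dy":387,"dz":0,"fingers":30}]'
python3 -m inch '[{"ax":0,"ay":0,"az":0,"dx":0,"dy":0,"dz":0,"fingers":30},{"ax":0,"ay":0,"az":0,"dx":0,"dy":0,"dz":0,"fingers":30},{"ax":0,"ay":0,"az":0,"dx":0,"dy":0,"dz":40,"fingers":30},{"ax":0,"ay":0,"az":0,"dx":0,"dy":0,"dz":80,"fingers":30},{"ax":0,"ay":0,"az":0,"dx":0,"dy":0,"dz":100,"fingers":30},{"ax":0,"ay":0,"az":0,"dx":0,"dy":0,"dz":104,"fingers":30},{"ax":0,"ay":0,"az":0,"dx":0,"dy":0,"dz":105,"fingers":30},{"ax":0,"ay":0,"az":0,"dx":0,"dy":0,"dz":105,"fingers":30}]'
```

```text
clock: 27.55
tool_pos: [0.5862, 0.0085, 0.1179]
orientation: [-180.0, -0.1, -172.1]
force: [0.4, 0.4, -0.5]
opening: 0.0375
clock: 28.55
tool_pos: [0.5875, 0.0062, 0.0156]
orientation: [180.0, 0.1, -172.2]
force: [0.2, -0.4, -0.7]
opening: 0.0372
```

```bash
python3 -m inch '[{"ax":0,"ay":0,"az":0,"dx":0,"dy":0,"dz":2,"fingers":30},{"ax":0,"ay":0,"az":0,"dx":0,"dy":0,"dz":3,"fingers":30},{"ax":0,"ay":0,"az":0,"dx":0,"dy":0,"dz":3,"fingers":30}]'
```

```text
clock: 28.92
tool_pos: [0.5881, 0.0066, 0.0131]
orientation: [-180.0, 0.2, -172.1]
force: [0.4, -1.3, 6.8]
opening: 0.0373
```

```bash
python3 -m inch '[{"ax":0,"ay":0,"az":0,"dx":0,"dy":0,"dz":0,"fingers":43},{"ax":0,"ay":0,"az":0,"dx":0,"dy":0,"dz":0,"fingers":48},{"ax":0,"ay":0,"az":0,"dx":0,"dy":0,"dz":0,"fingers":48},{"ax":0,"ay":0,"az":0,"dx":0,"dy":0,"dz":-30,"fingers":48},{"ax":0,"ay":0,"az":0,"dx":0,"dy":0,"dz":-90,"fingers":48},{"ax":0,"ay":0,"az":0,"dx":0,"dy":0,"dz":-130,"fingers":87}]'
python3 - <<'E'
from h import *
s=snapshot("wrist");cv2.imwrite("pics/w11.png",s["image"][:,:,::-1])
print((totool([.5265,-.2605,.14])).round(1),get_obs()["tool_pos"])
E
```

```text
clock: 29.68
tool_pos: [0.5873, 0.0064, 0.144]
orientation: [-180.0, 0.1, -172.2]
force: [0.6, -0.4, -0.4]
opening: 0.0538
[  99.5 -256.     8.5] [0.58989717 0.00672188 0.14929969]
```

View pics/w11.png

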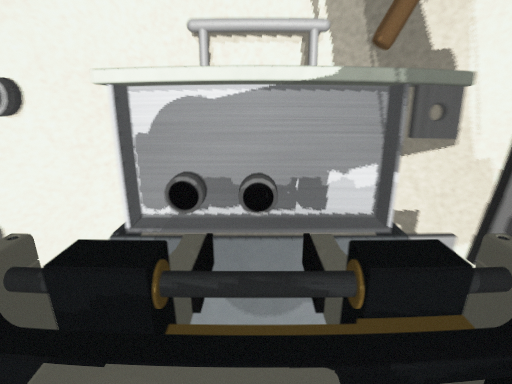

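Two cups are standing in the drawer, at (185,191) and (258,193). Cup C next.

```bash
python3 -m inch '[{"ax":0,"ay":0,"az":0,"dx":97,"dy":-256,"dz":4,"fingers":87},{"ax":0,"ay":0,"az":0,"dx":97,"dy":-256,"dz":4,"fingers":87},{"ax":0,"ay":0,"az":0,"dx":97,"dy":-256,"dz":4,"fingers":87},{"ax":0,"ay":0,"az":0,"dx":97,"dy":-256,"dz":4,"fingers":87},{"ax":0,"ay":0,"az":0,"dx":97,"dy":-256,"dz":4,"fingers":87},{"ax":0,"ay":0,"az":0,"dx":97,"dy":-256,"dz":4,"fingers":87},{"ax":0,"ay":0,"az":0,"dx":97,"dy":-256,"dz":4,"fingers":87},{"ax":0,"ay":0,"az":0,"dx":97,"dy":-256,"dz":4,"fingers":87}]'
python3 - <<'E'
from h import *
s,c=cups()
cv2.imwrite("pics/w12.png",s["image"][:,:,::-1])
for x in c: print(*x, totool([*x[2][:2],.005]).round(1))
print(get_obs()["tool_pos"])
E
```

```text
clock: 30.72
tool_pos: [0.5258, -0.2595, 0.1375]
orientation: [180.0, -0.0, -172.1]
force: [0.4, 0.5, 0.6]
opening: 0.087
0.87 [131, 125, 48, 42] [ 0.4769 -0.3867  0.015 ] [  66.  -119.2  132.6]
0.78 [231, 68, 43, 47] [ 0.4156 -0.2986  0.015 ] [114.6 -23.6 132.6]
0.57 [254, 191, 43, 40] [ 0.5262 -0.2632  0.015 ] [  0.2  -3.7 132.6]
[ 0.52586166 -0.25952994  0.13761565]
```

View pics/w12.png

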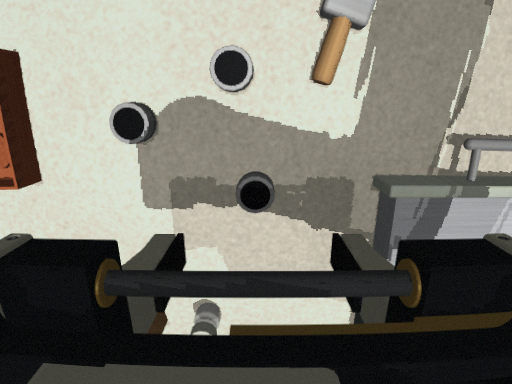

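```bash
python3 -m inch '[{"ax":0,"ay":0,"az":0,"dx":0,"dy":-3,"dz":45,"fingers":80},{"ax":0,"ay":0,"az":0,"dx":0,"dy":-3,"dz":95,"fingers":70},{"ax":0,"ay":0,"az":0,"dx":0,"dy":-3,"dz":122,"fingers":70},{"ax":0,"ay":0,"az":0,"dx":0,"dy":-3,"dz":131,"fingers":70},{"ax":0,"ay":0,"az":0,"dx":0,"dy":-3,"dz":133,"fingers":70},{"ax":0,"ay":0,"az":0,"dx":0,"dy":-3,"dz":133,"fingers":45},{"ax":0,"ay":0,"az":0,"dx":0,"dy":-3,"dz":133,"fingers":30},{"ax":0,"ay":0,"az":0,"dx":0,"dy":-3,"dz":133,"fingers":30}]'
python3 -m inch '[{"ax":0,"ay":0,"az":0,"dx":0,"dy":0,"dz":0,"fingers":30},{"ax":0,"ay":0,"az":0,"dx":0,"dy":0,"dz":0,"fingers":30},{"ax":0,"ay":0,"az":0,"dx":0,"dy":0,"dz":-20,"fingers":30},{"ax":0,"ay":0,"az":0,"dx":0,"dy":0,"dz":-60,"fingers":30},{"ax":0,"ay":0,"az":0,"dx":0,"dy":0,"dz":-115,"fingers":30},{"ax":0,"ay":0,"az":0,"dx":0,"dy":0,"dz":-115,"fingers":30},{"ax":0,"ay":0,"az":0,"dx":0,"dy":0,"dz":-115,"fingers":30}]'
python3 - <<'E'
from h import *
print((totool([.5767,.0775,.12])).round(1),get_obs()["tool_pos"])
E
```

```text
clock: 31.82
tool_pos: [0.5263, -0.2635, 0.0054]
orientation: [-180.0, 0.1, -172.2]
force: [-0.0, -0.2, 0.1]
opening: 0.0454
clock: 32.7
tool_pos: [0.5254, -0.2632, 0.1192]
orientation: [180.0, 0.0, -172.2]
force: [0.2, -0.5, -1.3]
opening: 0.0371
[-96.9 330.6  -0.6] [ 0.52543392 -0.26318284  0.11920404]
```

```bash
python3 -m inch '[{"ax":0,"ay":0,"az":0,"dx":-13,"dy":45,"dz":0,"fingers":30},{"ax":0,"ay":0,"az":0,"dx":-30,"dy":100,"dz":0,"fingers":30},{"ax":0,"ay":0,"az":0,"dx":-47,"dy":160,"dz":0,"fingers":30},{"ax":0,"ay":0,"az":0,"dx":-65,"dy":220,"dz":0,"fingers":30},{"ax":0,"ay":0,"az":0,"dx":-81,"dy":275,"dz":0,"fingers":30},{"ax":0,"ay":0,"az":0,"dx":-95,"dy":318,"dz":0,"fingers":30},{"ax":0,"ay":0,"az":0,"dx":-97,"dy":331,"dz":0,"fingers":30},{"ax":0,"ay":0,"az":0,"dx":-97,"dy":331,"dz":0,"fingers":30}]'
python3 -m inch '[{"ax":0,"ay":0,"az":0,"dx":0,"dy":0,"dz":0,"fingers":30},{"ax":0,"ay":0,"az":0,"dx":0,"dy":0,"dz":0,"fingers":30},{"ax":0,"ay":0,"az":0,"dx":0,"dy":0,"dz":40,"fingers":30},{"ax":0,"ay":0,"az":0,"dx":0,"dy":0,"dz":80,"fingers":30},{"ax":0,"ay":0,"az":0,"dx":0,"dy":0,"dz":100,"fingers":30},{"ax":0,"ay":0,"az":0,"dx":0,"dy":0,"dz":104,"fingers":30},{"ax":0,"ay":0,"az":0,"dx":0,"dy":0,"dz":105,"fingers":30},{"ax":0,"ay":0,"az":0,"dx":0,"dy":0,"dz":105,"fingers":30}]'
python3 -m inch '[{"ax":0,"ay":0,"az":0,"dx":0,"dy":0,"dz":2,"fingers":30},{"ax":0,"ay":0,"az":0,"dx":0,"dy":0,"dz":2,"fingers":30},{"ax":0,"ay":0,"az":0,"dx":0,"dy":0,"dz":2,"fingers":30}]'
```

```text
clock: 33.7
tool_pos: [0.5761, 0.078, 0.118]
orientation: [-180.0, -0.2, -172.1]
force: [0.1, -0.9, -0.9]
opening: 0.0371
clock: 34.7
tool_pos: [0.5777, 0.0778, 0.0157]
orientation: [180.0, 0.1, -172.2]
force: [-0.2, 0.8, 0.1]
opening: 0.0372
clock: 35.08
tool_pos: [0.5774, 0.0779, 0.0131]
orientation: [180.0, 0.0, -172.2]
force: [0.2, 0.3, 2.6]
opening: 0.0373
```

```bash
python3 -m inch '[{"ax":0,"ay":0,"az":0,"dx":0,"dy":0,"dz":0,"fingers":43},{"ax":0,"ay":0,"az":0,"dx":0,"dy":0,"dz":0,"fingers":48},{"ax":0,"ay":0,"az":0,"dx":0,"dy":0,"dz":0,"fingers":48},{"ax":0,"ay":0,"az":0,"dx":0,"dy":0,"dz":-30,"fingers":48},{"ax":0,"ay":0,"az":0,"dx":0,"dy":0,"dz":-90,"fingers":48},{"ax":0,"ay":0,"az":0,"dx":0,"dy":0,"dz":-126,"fingers":87},{"ax":0,"ay":0,"az":0,"dx":0,"dy":0,"dz":-126,"fingers":87}]'
python3 - <<'E'
from h import *
print((totool([.476,-.3855,.14])).round(1),get_obs()["tool_pos"])
E
```

```text
clock: 35.95
tool_pos: [0.5789, 0.0784, 0.1421]
orientation: [179.9, 0.4, -172.2]
force: [0.2, -0.1, -1.1]
opening: 0.0624
[ 1.651e+02 -4.456e+02  4.000e-01] [0.57888678 0.07842023 0.14207143]
```

Cup D next.

```bash
python3 -m inch '[{"ax":0,"ay":0,"az":0,"dx":165,"dy":-446,"dz":0,"fingers":87},{"ax":0,"ay":0,"az":0,"dx":165,"dy":-446,"dz":0,"fingers":87},{"ax":0,"ay":0,"az":0,"dx":165,"dy":-446,"dz":0,"fingers":87},{"ax":0,"ay":0,"az":0,"dx":165,"dy":-446,"dz":0,"fingers":87},{"ax":0,"ay":0,"az":0,"dx":165,"dy":-446,"dz":0,"fingers":87},{"ax":0,"ay":0,"az":0,"dx":165,"dy":-446,"dz":0,"fingers":87},{"ax":0,"ay":0,"az":0,"dx":165,"dy":-446,"dz":0,"fingers":87},{"ax":0,"ay":0,"az":0,"dx":165,"dy":-446,"dz":0,"fingers":87}]'
python3 -m inch '[{"ax":0,"ay":0,"az":0,"dx":0,"dy":0,"dz":0,"fingers":87},{"ax":0,"ay":0,"az":0,"dx":0,"dy":0,"dz":0,"fingers":87}]'
python3 - <<'E'
from h import *
s,c=cups()
cv2.imwrite("pics/w13.png",s["image"][:,:,::-1])
for x in c: print(*x, totool([*x[2][:2],.005]).round(1))
print(get_obs()["tool_pos"])
E
```

```text
clock: 36.95
tool_pos: [0.4725, -0.3889, 0.1372]
orientation: [179.9, -0.1, -172.3]
force: [0.5, 0.7, 0.0]
opening: 0.0872
clock: 37.2
tool_pos: [0.4736, -0.3862, 0.1375]
orientation: [179.9, -0.1, -172.2]
force: [-0.1, -0.0, -0.1]
opening: 0.087
0.87 [356, 148, 48, 44] [ 0.4178 -0.2983  0.015 ] [ 43.9  94.2 133.3]
0.7 [258, 193, 43, 44] [ 0.4747 -0.3854  0.015 ] [-5.000e-01  1.000e-01  1.332e+02]
[ 0.47424763 -0.38563395  0.13819699]
```

View pics/w13.png

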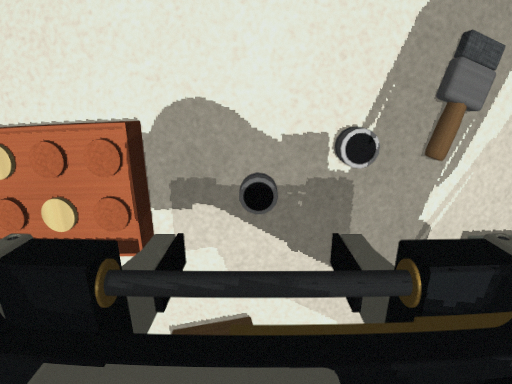

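```bash
python3 -m inch '[{"ax":0,"ay":0,"az":0,"dx":0,"dy":0,"dz":45,"fingers":75},{"ax":0,"ay":0,"az":0,"dx":0,"dy":0,"dz":95,"fingers":65},{"ax":0,"ay":0,"az":0,"dx":0,"dy":0,"dz":122,"fingers":65},{"ax":0,"ay":0,"az":0,"dx":0,"dy":0,"dz":131,"fingers":65},{"ax":0,"ay":0,"az":0,"dx":0,"dy":0,"dz":133,"fingers":65},{"ax":0,"ay":0,"az":0,"dx":0,"dy":0,"dz":133,"fingers":45},{"ax":0,"ay":0,"az":0,"dx":0,"dy":0,"dz":133,"fingers":30},{"ax":0,"ay":0,"az":0,"dx":0,"dy":0,"dz":133,"fingers":30}]'
python3 -m inch '[{"ax":0,"ay":0,"az":0,"dx":0,"dy":0,"dz":0,"fingers":30},{"ax":0,"ay":0,"az":0,"dx":0,"dy":0,"dz":0,"fingers":30},{"ax":0,"ay":0,"az":0,"dx":0,"dy":0,"dz":-20,"fingers":30},{"ax":0,"ay":0,"az":0,"dx":0,"dy":0,"dz":-60,"fingers":30},{"ax":0,"ay":0,"az":0,"dx":0,"dy":0,"dz":-115,"fingers":30},{"ax":0,"ay":0,"az":0,"dx":0,"dy":0,"dz":-115,"fingers":30},{"ax":0,"ay":0,"az":0,"dx":0,"dy":0,"dz":-115,"fingers":30}]'
python3 - <<'E'
from h import *
print((totool([.5149,.0419,.12])).round(1),get_obs()["tool_pos"])
E
```

```text
clock: 38.3
tool_pos: [0.4745, -0.3868, 0.0064]
orientation: [-180.0, 0.1, -172.2]
force: [0.2, -0.0, 0.1]
opening: 0.0407
clock: 39.17
tool_pos: [0.4738, -0.3863, 0.1204]
orientation: [180.0, 0.0, -172.2]
force: [-0.1, 0.3, -2.0]
opening: 0.0373
[-98.7 418.7   0.6] [ 0.47376713 -0.38632349  0.12035328]
```

```bash
python3 -m inch '[{"ax":0,"ay":0,"az":0,"dx":-14,"dy":60,"dz":0,"fingers":30},{"ax":0,"ay":0,"az":0,"dx":-28,"dy":120,"dz":0,"fingers":30},{"ax":0,"ay":0,"az":0,"dx":-42,"dy":180,"dz":0,"fingers":30},{"ax":0,"ay":0,"az":0,"dx":-56,"dy":240,"dz":0,"fingers":30},{"ax":0,"ay":0,"az":0,"dx":-70,"dy":300,"dz":0,"fingers":30},{"ax":0,"ay":0,"az":0,"dx":-84,"dy":360,"dz":0,"fingers":30},{"ax":0,"ay":0,"az":0,"dx":-95,"dy":405,"dz":0,"fingers":30},{"ax":0,"ay":0,"az":0,"dx":-99,"dy":419,"dz":0,"fingers":30}]'
python3 -m inch '[{"ax":0,"ay":0,"az":0,"dx":0,"dy":0,"dz":0,"fingers":30},{"ax":0,"ay":0,"az":0,"dx":0,"dy":0,"dz":0,"fingers":30},{"ax":0,"ay":0,"az":0,"dx":0,"dy":0,"dz":40,"fingers":30},{"ax":0,"ay":0,"az":0,"dx":0,"dy":0,"dz":80,"fingers":30},{"ax":0,"ay":0,"az":0,"dx":0,"dy":0,"dz":98,"fingers":30},{"ax":0,"ay":0,"az":0,"dx":0,"dy":0,"dz":103,"fingers":30},{"ax":0,"ay":0,"az":0,"dx":0,"dy":0,"dz":104,"fingers":30},{"ax":0,"ay":0,"az":0,"dx":0,"dy":0,"dz":104,"fingers":30}]'
python3 -m inch '[{"ax":0,"ay":0,"az":0,"dx":0,"dy":0,"dz":2,"fingers":30},{"ax":0,"ay":0,"az":0,"dx":0,"dy":0,"dz":2,"fingers":30},{"ax":0,"ay":0,"az":0,"dx":0,"dy":0,"dz":2,"fingers":30}]'
```

```text
clock: 40.17
tool_pos: [0.5146, 0.0441, 0.1191]
orientation: [-180.0, -0.1, -172.0]
force: [-0.5, -0.3, -0.9]
opening: 0.0373
clock: 41.18
tool_pos: [0.5159, 0.0419, 0.0174]
orientation: [180.0, 0.1, -172.2]
force: [-0.3, 0.4, -0.6]
opening: 0.0371
clock: 41.55
tool_pos: [0.5154, 0.0421, 0.0148]
orientation: [180.0, 0.0, -172.2]
force: [-0.0, -0.4, -0.8]
opening: 0.0374
```

```bash
python3 -m inch '[{"ax":0,"ay":0,"az":0,"dx":0,"dy":0,"dz":1,"fingers":30},{"ax":0,"ay":0,"az":0,"dx":0,"dy":0,"dz":1,"fingers":30},{"ax":0,"ay":0,"az":0,"dx":0,"dy":0,"dz":1,"fingers":43},{"ax":0,"ay":0,"az":0,"dx":0,"dy":0,"dz":1,"fingers":48},{"ax":0,"ay":0,"az":0,"dx":0,"dy":0,"dz":1,"fingers":48},{"ax":0,"ay":0,"az":0,"dx":0,"dy":0,"dz":-30,"fingers":48},{"ax":0,"ay":0,"az":0,"dx":0,"dy":0,"dz":-90,"fingers":48},{"ax":0,"ay":0,"az":0,"dx":0,"dy":0,"dz":-126,"fingers":87}]'
python3 -m inch '[{"ax":0,"ay":0,"az":0,"dx":0,"dy":0,"dz":0,"fingers":87},{"ax":0,"ay":0,"az":0,"dx":0,"dy":0,"dz":0,"fingers":87}]'
python3 - <<'E'
from h import *
s=snapshot("wrist");cv2.imwrite("pics/w14.png",s["image"][:,:,::-1])
print((totool([.4175,-.299,.14])).round(1),get_obs()["tool_pos"])
E
```

```text
clock: 42.55
tool_pos: [0.516, 0.0422, 0.1432]
orientation: [180.0, 0.1, -172.2]
force: [0.8, 0.5, -0.6]
opening: 0.0538
clock: 42.8
tool_pos: [0.5147, 0.0419, 0.14]
orientation: [180.0, -0.0, -172.2]
force: [0.4, -0.2, -0.1]
opening: 0.0726
[ 1.423e+02 -3.244e+02 -2.000e-01] [0.51448137 0.04171429 0.13946913]
```

View pics/w14.png

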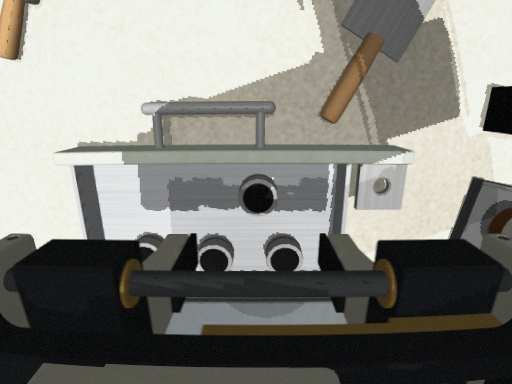

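Four cups are in the drawer; the newest is at (258,195). The last cup is E.

```bash
python3 -m inch '[{"ax":0,"ay":0,"az":0,"dx":142,"dy":-324,"dz":0,"fingers":87},{"ax":0,"ay":0,"az":0,"dx":142,"dy":-324,"dz":0,"fingers":87},{"ax":0,"ay":0,"az":0,"dx":142,"dy":-324,"dz":0,"fingers":87},{"ax":0,"ay":0,"az":0,"dx":142,"dy":-324,"dz":0,"fingers":87},{"ax":0,"ay":0,"az":0,"dx":142,"dy":-324,"dz":0,"fingers":87},{"ax":0,"ay":0,"az":0,"dx":142,"dy":-324,"dz":0,"fingers":87},{"ax":0,"ay":0,"az":0,"dx":142,"dy":-324,"dz":0,"fingers":87},{"ax":0,"ay":0,"az":0,"dx":142,"dy":-324,"dz":0,"fingers":87}]'
python3 - <<'E'
from h import *
s,c=cups()
cv2.imwrite("pics/w15.png",s["image"][:,:,::-1])
for x in c: print(*x, totool([*x[2][:2],.005]).round(1))
print(get_obs()["tool_pos"])
E
```

```text
clock: 43.85
tool_pos: [0.4179, -0.298, 0.1393]
orientation: [179.9, -0.1, -172.2]
force: [0.1, 0.5, 0.1]
opening: 0.0874
0.59 [258, 190, 39, 39] [ 0.4163 -0.2976  0.015 ] [2.20e+00 1.00e-01 1.35e+02]
[ 0.4186325  -0.29744531  0.13996462]
```

View pics/w15.png

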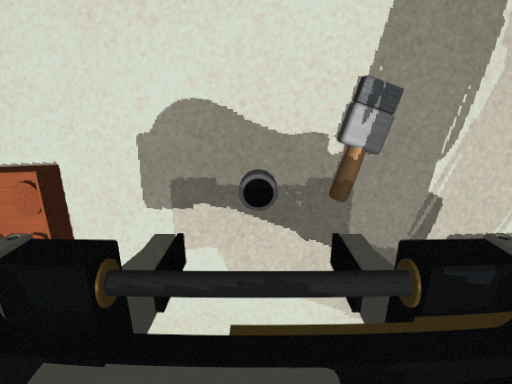

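```bash
python3 -m inch '[{"ax":0,"ay":0,"az":0,"dx":2,"dy":0,"dz":20,"fingers":65},{"ax":0,"ay":0,"az":0,"dx":2,"dy":0,"dz":60,"fingers":56},{"ax":0,"ay":0,"az":0,"dx":2,"dy":0,"dz":100,"fingers":56},{"ax":0,"ay":0,"az":0,"dx":2,"dy":0,"dz":125,"fingers":56},{"ax":0,"ay":0,"az":0,"dx":2,"dy":0,"dz":135,"fingers":56},{"ax":0,"ay":0,"az":0,"dx":2,"dy":0,"dz":135,"fingers":56},{"ax":0,"ay":0,"az":0,"dx":2,"dy":0,"dz":135,"fingers":40},{"ax":0,"ay":0,"az":0,"dx":2,"dy":0,"dz":135,"fingers":30}]'
python3 -m inch '[{"ax":0,"ay":0,"az":0,"dx":0,"dy":0,"dz":0,"fingers":30},{"ax":0,"ay":0,"az":0,"dx":0,"dy":0,"dz":0,"fingers":30},{"ax":0,"ay":0,"az":0,"dx":0,"dy":0,"dz":-20,"fingers":30},{"ax":0,"ay":0,"az":0,"dx":0,"dy":0,"dz":-60,"fingers":30},{"ax":0,"ay":0,"az":0,"dx":0,"dy":0,"dz":-115,"fingers":30},{"ax":0,"ay":0,"az":0,"dx":0,"dy":0,"dz":-115,"fingers":30},{"ax":0,"ay":0,"az":0,"dx":0,"dy":0,"dz":-115,"fingers":30}]'
python3 - <<'E'
from h import *
print((totool([.5265,-.0475,.12])).round(1),get_obs()["tool_pos"])
E
```

```text
clock: 44.95
tool_pos: [0.4174, -0.2987, 0.0066]
orientation: [-180.0, 0.1, -172.2]
force: [0.9, -0.1, -0.0]
opening: 0.0415
clock: 45.82
tool_pos: [0.4163, -0.2984, 0.1205]
orientation: [180.0, 0.0, -172.2]
force: [-0.6, -0.2, -1.2]
opening: 0.0372
[-143.2  233.7    0.6] [ 0.41626885 -0.29840405  0.1204934 ]
```

```bash
python3 -m inch '[{"ax":0,"ay":0,"az":0,"dx":-30,"dy":48,"dz":0,"fingers":30},{"ax":0,"ay":0,"az":0,"dx":-60,"dy":96,"dz":0,"fingers":30},{"ax":0,"ay":0,"az":0,"dx":-90,"dy":144,"dz":0,"fingers":30},{"ax":0,"ay":0,"az":0,"dx":-118,"dy":192,"dz":0,"fingers":30},{"ax":0,"ay":0,"az":0,"dx":-140,"dy":225,"dz":0,"fingers":30},{"ax":0,"ay":0,"az":0,"dx":-143,"dy":234,"dz":0,"fingers":30},{"ax":0,"ay":0,"az":0,"dx":-143,"dy":234,"dz":0,"fingers":30},{"ax":0,"ay":0,"az":0,"dx":-143,"dy":234,"dz":0,"fingers":30}]'
python3 -m inch '[{"ax":0,"ay":0,"az":0,"dx":0,"dy":0,"dz":40,"fingers":30},{"ax":0,"ay":0,"az":0,"dx":0,"dy":0,"dz":80,"fingers":30},{"ax":0,"ay":0,"az":0,"dx":0,"dy":0,"dz":98,"fingers":30},{"ax":0,"ay":0,"az":0,"dx":0,"dy":0,"dz":104,"fingers":30},{"ax":0,"ay":0,"az":0,"dx":0,"dy":0,"dz":106,"fingers":30},{"ax":0,"ay":0,"az":0,"dx":0,"dy":0,"dz":106,"fingers":30},{"ax":0,"ay":0,"az":0,"dx":0,"dy":0,"dz":106,"fingers":30}]'
python3 -m inch '[{"ax":0,"ay":0,"az":0,"dx":0,"dy":0,"dz":1,"fingers":30},{"ax":0,"ay":0,"az":0,"dx":0,"dy":0,"dz":1,"fingers":30}]'
```

```text
clock: 46.82
tool_pos: [0.5257, -0.0482, 0.1199]
orientation: [-180.0, -0.1, -172.2]
force: [-0.3, -0.1, -0.6]
opening: 0.0374
clock: 47.7
tool_pos: [0.527, -0.0472, 0.0154]
orientation: [180.0, 0.1, -172.2]
force: [-0.1, -0.0, -0.6]
opening: 0.0373
clock: 47.95
tool_pos: [0.5273, -0.0471, 0.0144]
orientation: [-180.0, 0.1, -172.2]
force: [-0.5, 0.1, 4.7]
opening: 0.0374
```

```bash
python3 -m inch '[{"ax":0,"ay":0,"az":0,"dx":0,"dy":0,"dz":0,"fingers":43},{"ax":0,"ay":0,"az":0,"dx":0,"dy":0,"dz":0,"fingers":48},{"ax":0,"ay":0,"az":0,"dx":0,"dy":0,"dz":0,"fingers":48},{"ax":0,"ay":0,"az":0,"dx":0,"dy":0,"dz":-30,"fingers":48},{"ax":0,"ay":0,"az":0,"dx":0,"dy":0,"dz":-90,"fingers":48},{"ax":0,"ay":0,"az":0,"dx":60,"dy":0,"dz":-126,"fingers":0},{"ax":0,"ay":0,"az":0,"dx":80,"dy":20,"dz":-126,"fingers":0},{"ax":0,"ay":0,"az":0,"dx":80,"dy":20,"dz":-126,"fingers":0}]'
python3 - <<'E'
from h import *
np.set_printoptions(precision=4,suppress=True)
s=snapshot("wrist");cv2.imwrite("pics/w16.png",s["image"][:,:,::-1])
q=snapshot("scene");cv2.imwrite("pics/s16.png",q["image"][:,:,::-1])
print(get_obs()["tool_pos"])
E
```

```text
clock: 48.95
tool_pos: [0.4431, -0.038, 0.1405]
orientation: [180.0, 0.1, -172.1]
force: [0.6, -0.3, -0.1]
opening: 0.0233
[ 0.4449 -0.0382  0.1399]
```

View pics/w16.png

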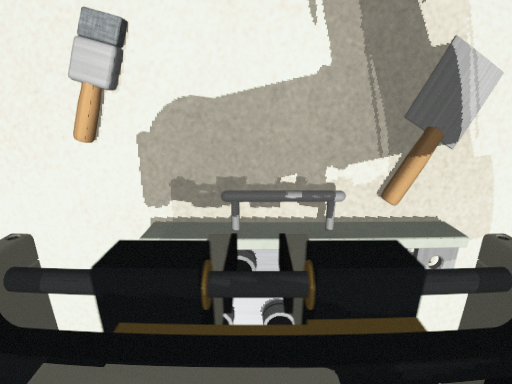

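View pics/s16.png

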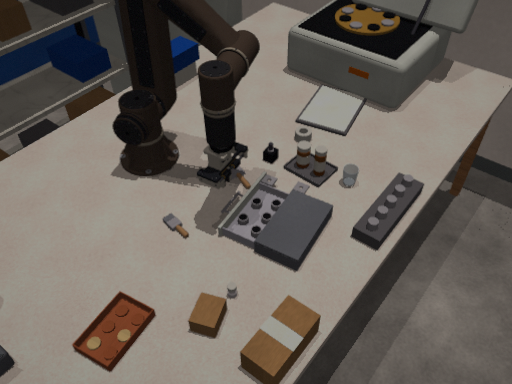

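```bash
python3 - <<'E'
from h import *
print((totool([.411,-.0172,.014])).round(1),get_obs()["tool_pos"])
E
python3 -m inch '[{"ax":0,"ay":0,"az":0,"dx":0,"dy":0,"dz":0,"fingers":0},{"ax":0,"ay":0,"az":0,"dx":0,"dy":0,"dz":0,"fingers":0}]'
python3 - <<'E'
from h import *
print((totool([.411,-.0172,.014])).round(1),get_obs()["tool_pos"])
E
```

```text
[ 30.8  25.4 125.9] [ 0.44486879 -0.03816572  0.1399272 ]
clock: 49.3
tool_pos: [0.4448, -0.0385, 0.139]
orientation: [-180.0, -0.1, -172.2]
force: [0.7, -0.1, -0.3]
opening: 0.0011
[ 30.5  25.8 125. ] [ 0.44484846 -0.03854258  0.13901853]
```

```bash
python3 -m inch '[{"ax":0,"ay":0,"az":0,"dx":31,"dy":26,"dz":0,"fingers":0},{"ax":0,"ay":0,"az":0,"dx":31,"dy":26,"dz":0,"fingers":0},{"ax":0,"ay":0,"az":0,"dx":31,"dy":26,"dz":0,"fingers":0},{"ax":0,"ay":0,"az":0,"dx":31,"dy":26,"dz":40,"fingers":0},{"ax":0,"ay":0,"az":0,"dx":31,"dy":26,"dz":80,"fingers":0},{"ax":0,"ay":0,"az":0,"dx":31,"dy":26,"dz":110,"fingers":0},{"ax":0,"ay":0,"az":0,"dx":31,"dy":26,"dz":124,"fingers":0},{"ax":0,"ay":0,"az":0,"dx":31,"dy":26,"dz":124,"fingers":0}]'
python3 - <<'E'
from h import *
s=snapshot("wrist");cv2.imwrite("pics/w17.png",s["image"][:,:,::-1])
q=snapshot("scene");cv2.imwrite("pics/s17.png",cv2.resize(q["image"][130:270,160:340,::-1],(771,600)))
print(get_obs()["tool_pos"])
E
```

```text
clock: 50.3
tool_pos: [0.4101, -0.0174, 0.0144]
orientation: [-179.9, -0.2, -172.2]
force: [0.3, -0.1, 0.5]
opening: 0.0008
[ 0.41097803 -0.01691099  0.01571403]
```

View pics/s17.png

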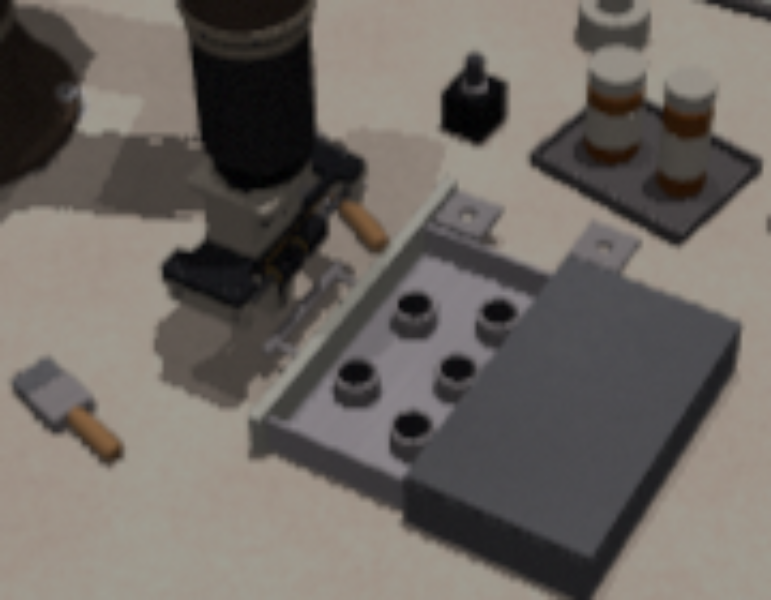

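All five cups stand upright in the drawer and the closed fingers are in front of the handle. I'll push gently.

```bash
python3 -m inch '[{"ax":0,"ay":0,"az":0,"dx":-5,"dy":0,"dz":0,"fingers":0},{"ax":0,"ay":0,"az":0,"dx":-12,"dy":0,"dz":0,"fingers":0},{"ax":0,"ay":0,"az":0,"dx":-20,"dy":0,"dz":0,"fingers":0},{"ax":0,"ay":0,"az":0,"dx":-29,"dy":0,"dz":0,"fingers":0},{"ax":0,"ay":0,"az":0,"dx":-39,"dy":0,"dz":0,"fingers":0},{"ax":0,"ay":0,"az":0,"dx":-50,"dy":0,"dz":0,"fingers":0},{"ax":0,"ay":0,"az":0,"dx":-60,"dy":0,"dz":0,"fingers":0},{"ax":0,"ay":0,"az":0,"dx":-68,"dy":0,"dz":0,"fingers":0}]'
python3 - <<'E'
from h import *
q=snapshot("scene");cv2.imwrite("pics/s18.png",cv2.resize(q["image"][130:270,160:340,::-1],(771,600)))
E
```

```text
clock: 51.4
tool_pos: [0.4784, -0.0075, 0.0154]
orientation: [-180.0, -0.0, -172.2]
force: [-3.1, 0.0, 2.2]
opening: 0.0004
```

View pics/s18.png

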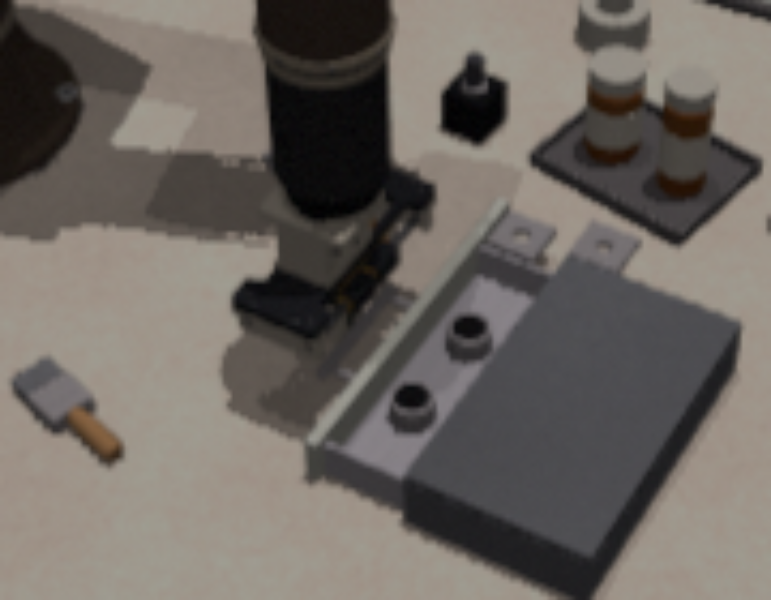

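```bash
python3 -m inch '[{"ax":0,"ay":0,"az":0,"dx":-6,"dy":0,"dz":0,"fingers":0},{"ax":0,"ay":0,"az":0,"dx":-14,"dy":0,"dz":0,"fingers":0},{"ax":0,"ay":0,"az":0,"dx":-23,"dy":0,"dz":0,"fingers":0},{"ax":0,"ay":0,"az":0,"dx":-32,"dy":0,"dz":0,"fingers":0},{"ax":0,"ay":0,"az":0,"dx":-41,"dy":0,"dz":0,"fingers":0},{"ax":0,"ay":0,"az":0,"dx":-49,"dy":0,"dz":0,"fingers":0},{"ax":0,"ay":0,"az":0,"dx":-55,"dy":0,"dz":0,"fingers":0},{"ax":0,"ay":0,"az":0,"dx":-60,"dy":0,"dz":0,"fingers":0}]'
python3 -m inch '[{"ax":0,"ay":0,"az":0,"dx":-3,"dy":0,"dz":0,"fingers":0},{"ax":0,"ay":0,"az":0,"dx":-6,"dy":0,"dz":0,"fingers":0},{"ax":0,"ay":0,"az":0,"dx":-8,"dy":0,"dz":0,"fingers":0}]'
python3 -m inch '[{"ax":0,"ay":0,"az":0,"dx":-2,"dy":0,"dz":0,"fingers":0},{"ax":0,"ay":0,"az":0,"dx":-4,"dy":0,"dz":0,"fingers":0}]'
```

```text
clock: 52.45
tool_pos: [0.5375, 0.0006, 0.0155]
orientation: [180.0, -0.0, -172.2]
force: [-2.7, 1.2, -1.5]
opening: 0.0009
clock: 52.82
tool_pos: [0.5451, 0.0017, 0.0156]
orientation: [180.0, -0.0, -172.2]
force: [-1.6, 0.2, -0.5]
opening: 0.0006
clock: 53.08
tool_pos: [0.549, 0.0022, 0.0156]
orientation: [180.0, -0.0, -172.2]
force: [-1.9, 0.5, -1.0]
opening: 0.0005
```

```bash
python3 -m inch '[{"ax":0,"ay":0,"az":0,"dx":-2,"dy":0,"dz":0,"fingers":0},{"ax":0,"ay":0,"az":0,"dx":-3,"dy":0,"dz":0,"fingers":0},{"ax":0,"ay":0,"az":0,"dx":-4,"dy":0,"dz":0,"fingers":0}]'
python3 -m inch '[{"ax":0,"ay":0,"az":0,"dx":-1,"dy":0,"dz":0,"fingers":0},{"ax":0,"ay":0,"az":0,"dx":-2,"dy":0,"dz":0,"fingers":0},{"ax":0,"ay":0,"az":0,"dx":-3,"dy":0,"dz":0,"fingers":0}]'
python3 - <<'E'
from h import *
q=snapshot("scene");cv2.imwrite("pics/s19.png",cv2.resize(q["image"][130:270,160:340,::-1],(771,600)))
E
```

```text
clock: 53.45
tool_pos: [0.5531, 0.0027, 0.0156]
orientation: [180.0, 0.0, -172.2]
force: [-1.4, 0.1, -0.7]
opening: 0.0005
clock: 53.82
tool_pos: [0.5553, 0.003, 0.0155]
orientation: [-180.0, -0.1, -172.2]
force: [-6.8, 1.7, 4.5]
opening: 0.0004
```

View pics/s19.png

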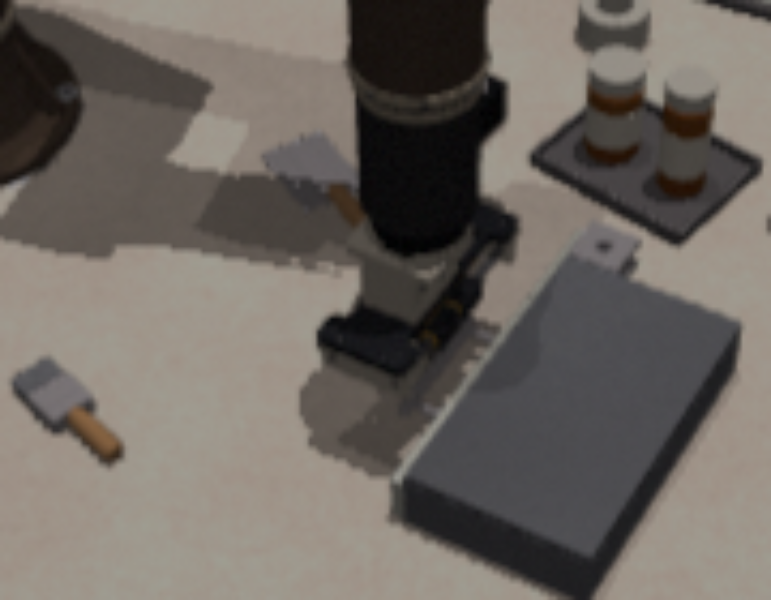

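```bash
python3 -m inch '[{"ax":0,"ay":0,"az":0,"dx":-1,"dy":0,"dz":0,"fingers":0},{"ax":0,"ay":0,"az":0,"dx":-1,"dy":0,"dz":0,"fingers":0},{"ax":0,"ay":0,"az":0,"dx":-1,"dy":0,"dz":0,"fingers":0}]'
python3 -m inch '[{"ax":0,"ay":0,"az":0,"dx":-1,"dy":0,"dz":0,"fingers":0},{"ax":0,"ay":0,"az":0,"dx":-1,"dy":0,"dz":0,"fingers":0},{"ax":0,"ay":0,"az":0,"dx":-1,"dy":0,"dz":0,"fingers":0}]'
```

```text
clock: 54.25
tool_pos: [0.5553, 0.0029, 0.0154]
orientation: [-180.0, -0.2, -172.2]
force: [-6.7, 1.7, 4.7]
opening: 0.0004
clock: 54.62
tool_pos: [0.5554, 0.0028, 0.0152]
orientation: [-180.0, -0.3, -172.2]
force: [-9.3, 1.5, 5.8]
opening: 0.0006
```

The drawer is at its hard stop: the tool stalled at x = 0.5554 and the force rose. I'll back off and go over the pin.

```bash
python3 -m inch '[{"ax":0,"ay":0,"az":0,"dx":25,"dy":0,"dz":0,"fingers":0},{"ax":0,"ay":0,"az":0,"dx":30,"dy":0,"dz":-20,"fingers":0},{"ax":0,"ay":0,"az":0,"dx":30,"dy":0,"dz":-70,"fingers":0},{"ax":0,"ay":0,"az":0,"dx":30,"dy":0,"dz":-130,"fingers":0},{"ax":0,"ay":0,"az":0,"dx":30,"dy":0,"dz":-170,"fingers":0},{"ax":0,"ay":0,"az":0,"dx":30,"dy":0,"dz":-170,"fingers":87},{"ax":0,"ay":0,"az":0,"dx":30,"dy":0,"dz":-170,"fingers":87}]'
python3 - <<'E'
from h import *
print((totool([.402,.278,.17])).round(1),get_obs()["tool_pos"])
s=snapshot("top");cv2.imwrite("pics/t20.png",cv2.resize(s["image"][95:270,125:335,::-1],(720,600),interpolation=cv2.INTER_CUBIC))
E
```

```text
clock: 55.5
tool_pos: [0.5283, -0.0006, 0.1854]
orientation: [180.0, 0.0, -172.2]
force: [0.2, 1.0, -0.5]
opening: 0.0149
[ 87.3 293.2  15.5] [ 0.52826182 -0.00063099  0.18544041]
```

View pics/t20.png

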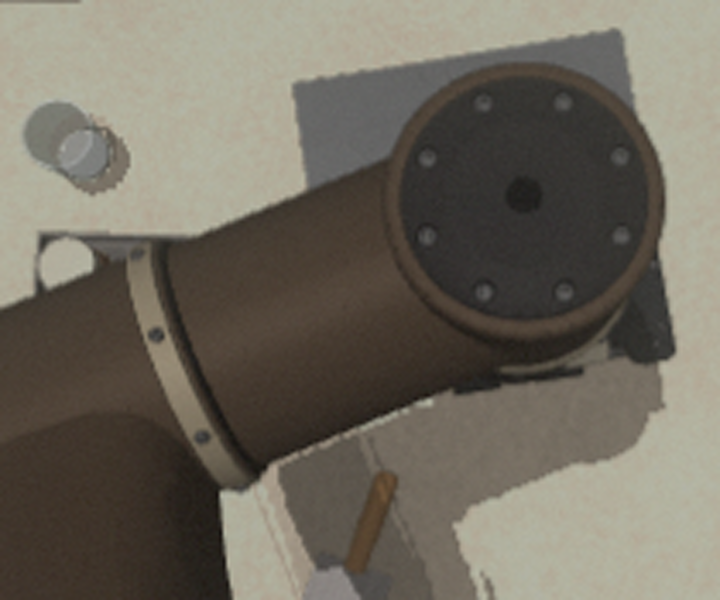

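```bash
python3 -m inch '[{"ax":0,"ay":0,"az":0,"dx":87,"dy":293,"dz":10,"fingers":60},{"ax":0,"ay":0,"az":0,"dx":87,"dy":293,"dz":10,"fingers":60},{"ax":0,"ay":0,"az":0,"dx":87,"dy":293,"dz":10,"fingers":60},{"ax":0,"ay":0,"az":0,"dx":87,"dy":293,"dz":10,"fingers":60},{"ax":0,"ay":0,"az":0,"dx":87,"dy":293,"dz":10,"fingers":60},{"ax":0,"ay":0,"az":0,"dx":87,"dy":293,"dz":10,"fingers":60},{"ax":0,"ay":0,"az":0,"dx":87,"dy":293,"dz":10,"fingers":60},{"ax":0,"ay":0,"az":0,"dx":87,"dy":293,"dz":10,"fingers":60}]'
python3 - <<'E'
from h import *
s=snapshot("wrist");cv2.imwrite("pics/w21.png",s["image"][:,:,::-1])
for t in("pin","pin_rest"):
  for r in trace(t,"wrist"): print(t,r["score"],r["bbox"])
  for r in landmark_of(t,"wrist"): print(t,r)
o=get_obs();print(o["tool_pos"],o["orientation"])
print(proj(s,[[.402,.278,.081],[.402,.278,.046]]))
E
```

```text
clock: 56.55
tool_pos: [0.4024, 0.2767, 0.175]
orientation: [-179.9, -0.0, -172.3]
force: [-1.4, 0.4, 0.5]
opening: 0.0598
pin 0.87 [264.4, 192.6, 26.4, 30.2]
pin {'position': [268.2, 178.6], 'score': 0.87}
pin_rest 0.96 [266.5, 182.1, 46.3, 52.1]
pin_rest 0.51 [281.8, 279.4, 100.2, 91.1]
pin_rest {'position': [266.0, 173.1], 'score': 0.69}
[0.40256647 0.27717167 0.17559937] [ 1.79994557e+02  3.44853874e-03 -1.72270329e+02]
[[259.17356612 199.9994521 ]
 [259.03922725 189.60158285]]
```

View pics/w21.png

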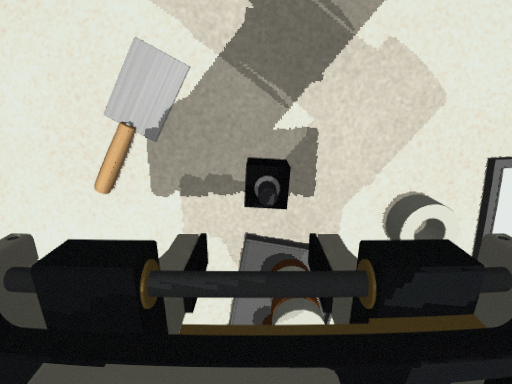

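```bash
python3 - <<'E'
from h import *
np.set_printoptions(precision=4,suppress=True)
s=snapshot("wrist");c=cv2.resize(s["image"][150:220,225:310,::-1],(765,630)[:2],interpolation=cv2.INTER_CUBIC)[:600];cv2.imwrite("pics/w22.png",c)
E
```

```text
(no output)
```

View pics/w22.png

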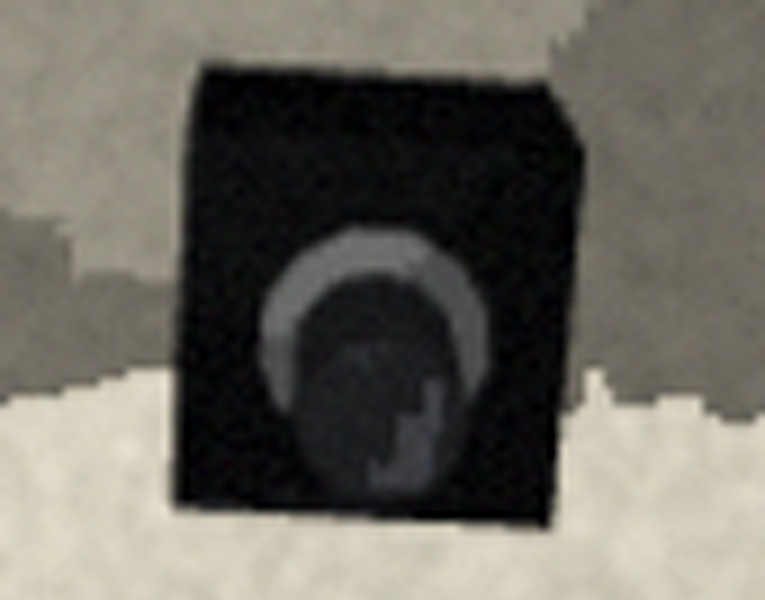

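```bash
python3 - <<'E'
from h import *
np.set_printoptions(precision=4,suppress=True)
s=snapshot("wrist")
a=onz(s,(266.7,187.8),.051);b=onz(s,(267,196.1),.081);print(a,b)
m=(a+b)/2;print(totool([m[0],m[1],.055]).round(1),get_obs()["tool_pos"])
E
```

```text
[0.3981 0.2858 0.051 ] [0.3978 0.2852 0.081 ]
[  3.4   8.6 120.6] [0.4024 0.2775 0.1756]
```

```bash
python3 -m inch '[{"ax":0,"ay":0,"az":0,"dx":3,"dy":8,"dz":30,"fingers":50},{"ax":0,"ay":0,"az":0,"dx":3,"dy":8,"dz":60,"fingers":50},{"ax":0,"ay":0,"az":0,"dx":3,"dy":8,"dz":82,"fingers":50},{"ax":0,"ay":0,"az":0,"dx":3,"dy":8,"dz":82,"fingers":50},{"ax":0,"ay":0,"az":0,"dx":3,"dy":8,"dz":82,"fingers":50}]'
python3 - <<'E'
from h import *
np.set_printoptions(precision=4,suppress=True)
s=snapshot("wrist");cv2.imwrite("pics/w23.png",s["image"][:,:,::-1]);c=cv2.resize(s["image"][160:300,160:360,::-1],(800,560),interpolation=cv2.INTER_CUBIC);cv2.imwrite("pics/w23b.png",c)
q=snapshot("scene");cv2.imwrite("pics/s23.png",cv2.resize(q["image"][120:200,220:340,::-1],(800,533),interpolation=cv2.INTER_CUBIC))
print(get_obs()["tool_pos"])
E
```

```text
clock: 57.52
tool_pos: [0.3986, 0.2857, 0.0944]
orientation: [180.0, 0.0, -172.2]
force: [-0.0, -0.6, 0.5]
opening: 0.0501
[0.3987 0.2859 0.0947]
```

View pics/w23b.png

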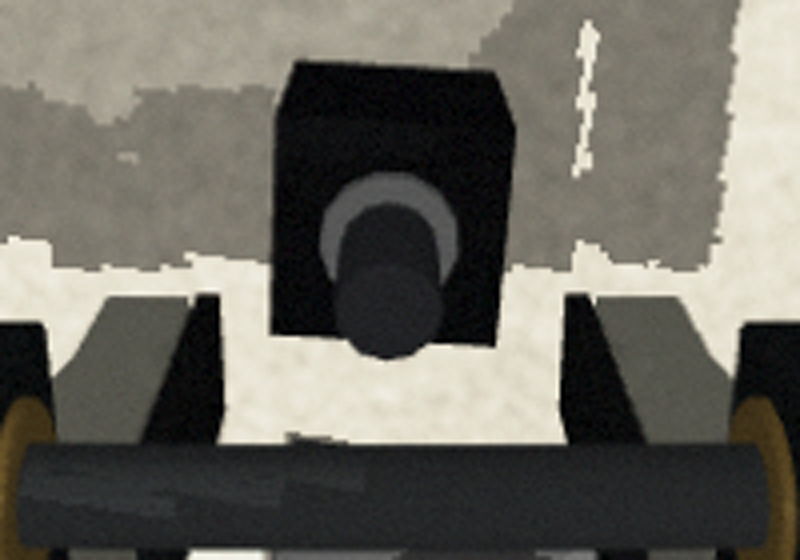

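View pics/s23.png

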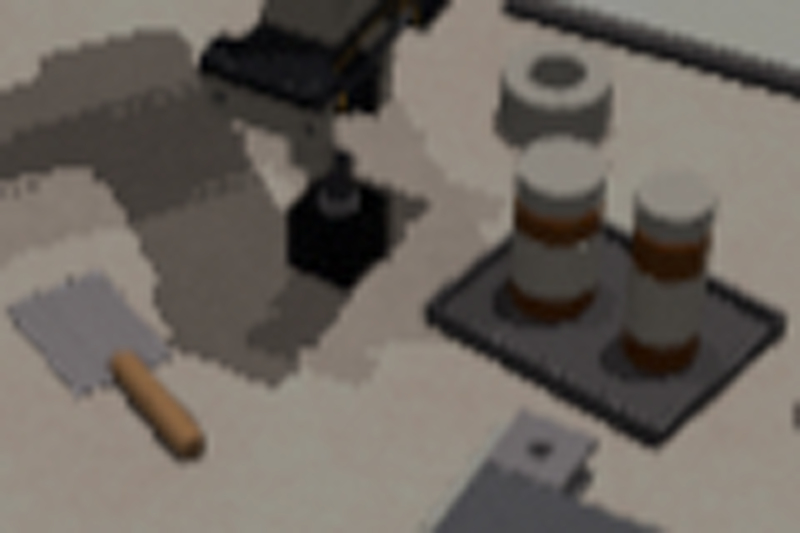

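```bash
python3 - <<'E'
from h import *
np.set_printoptions(precision=4,suppress=True)
s=snapshot("wrist")
for p,z in [((257.2,236.5),.081),((257.2,220),.051)]: 
    a=onz(s,p,z);print(a,totool([a[0],a[1],.055]).round(1))
E
```

```text
[0.3976 0.2856 0.081 ] [ 1.1 -0.2 39.6]
[0.3981 0.2856 0.051 ] [ 0.6 -0.2 39.6]
```

```bash
python3 -m inch '[{"ax":0,"ay":0,"az":0,"dx":1,"dy":0,"dz":15,"fingers":45},{"ax":0,"ay":0,"az":0,"dx":1,"dy":0,"dz":28,"fingers":45},{"ax":0,"ay":0,"az":0,"dx":1,"dy":0,"dz":36,"fingers":45},{"ax":0,"ay":0,"az":0,"dx":1,"dy":0,"dz":39,"fingers":45},{"ax":0,"ay":0,"az":0,"dx":1,"dy":0,"dz":39,"fingers":45},{"ax":0,"ay":0,"az":0,"dx":1,"dy":0,"dz":39,"fingers":30},{"ax":0,"ay":0,"az":0,"dx":1,"dy":0,"dz":39,"fingers":23},{"ax":0,"ay":0,"az":0,"dx":1,"dy":0,"dz":39,"fingers":23}]'
python3 -m inch '[{"ax":0,"ay":0,"az":0,"dx":0,"dy":0,"dz":0,"fingers":10},{"ax":0,"ay":0,"az":0,"dx":0,"dy":0,"dz":0,"fingers":10},{"ax":0,"ay":0,"az":0,"dx":0,"dy":0,"dz":0,"fingers":10},{"ax":0,"ay":0,"az":0,"dx":0,"dy":0,"dz":0,"fingers":10},{"ax":0,"ay":0,"az":0,"dx":0,"dy":0,"dz":0,"fingers":10}]'
```

```text
clock: 58.68
tool_pos: [0.3972, 0.2853, 0.0548]
orientation: [180.0, 0.0, -172.2]
force: [0.5, -0.3, 0.2]
opening: 0.0245
clock: 59.3
tool_pos: [0.3972, 0.2852, 0.0546]
orientation: [180.0, 0.0, -172.2]
force: [-0.5, -1.2, 1.4]
opening: 0.0176
```

```bash
python3 -m inch '[{"ax":0,"ay":0,"az":0,"dx":0,"dy":0,"dz":-12,"fingers":10},{"ax":0,"ay":0,"az":0,"dx":0,"dy":0,"dz":-30,"fingers":10},{"ax":0,"ay":0,"az":0,"dx":0,"dy":0,"dz":-50,"fingers":10},{"ax":0,"ay":0,"az":0,"dx":0,"dy":0,"dz":-80,"fingers":10},{"ax":0,"ay":0,"az":0,"dx":0,"dy":0,"dz":-110,"fingers":10},{"ax":0,"ay":0,"az":0,"dx":0,"dy":0,"dz":-115,"fingers":10},{"ax":0,"ay":0,"az":0,"dx":0,"dy":0,"dz":-115,"fingers":10}]'
python3 - <<'E'
from h import *
np.set_printoptions(precision=4,suppress=True)
s=snapshot("wrist");cv2.imwrite("pics/w24.png",s["image"][:,:,::-1])
print(totool([.560,.172,.17]).round(1), get_obs()["tool_pos"])
E
```

```text
clock: 60.18
tool_pos: [0.397, 0.2851, 0.1698]
orientation: [180.0, 0.0, -172.2]
force: [-0.3, 0.5, -1.6]
opening: 0.0174
[-146.4 -133.9   -0.9] [0.3968 0.2848 0.1692]
```

View pics/w24.png

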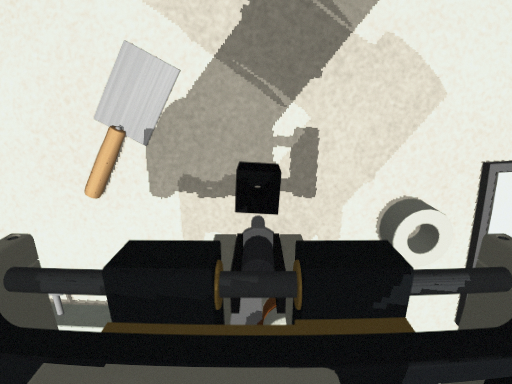

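```bash
python3 - <<'E'
from h import *
print(totool([.619,.172,.17]).round(1))
E
python3 -m inch '[{"ax":0,"ay":0,"az":0,"dx":-34,"dy":-24,"dz":0,"fingers":10},{"ax":0,"ay":0,"az":0,"dx":-70,"dy":-48,"dz":0,"fingers":10},{"ax":0,"ay":0,"az":0,"dx":-106,"dy":-74,"dz":0,"fingers":10},{"ax":0,"ay":0,"az":0,"dx":-142,"dy":-100,"dz":0,"fingers":10},{"ax":0,"ay":0,"az":0,"dx":-175,"dy":-123,"dz":0,"fingers":10},{"ax":0,"ay":0,"az":0,"dx":-198,"dy":-138,"dz":0,"fingers":10},{"ax":0,"ay":0,"az":0,"dx":-205,"dy":-142,"dz":0,"fingers":10},{"ax":0,"ay":0,"az":0,"dx":-205,"dy":-142,"dz":0,"fingers":10}]'
python3 -m inch '[{"ax":0,"ay":0,"az":0,"dx":0,"dy":0,"dz":0,"fingers":10},{"ax":0,"ay":0,"az":0,"dx":0,"dy":0,"dz":0,"fingers":10}]'
python3 - <<'E'
from h import *
np.set_printoptions(precision=4,suppress=True)
s=snapshot("wrist");cv2.imwrite("pics/w25.png",s["image"][:,:,::-1])
c=cv2.resize(s["image"][150:250,200:320,::-1],(720,600),interpolation=cv2.INTER_CUBIC);cv2.imwrite("pics/w25b.png",c)
for r in landmark_of("lock_hole","wrist"): print(r,onz(s,r["position"],.06))
o=get_obs();print(o["tool_pos"],o["orientation"])
p=o["tool_pos"];print(proj(s,[[p[0],p[1],p[2]-.0506]]))
E
```

```text
[-204.9 -141.9   -0.9]
clock: 61.22
tool_pos: [0.6191, 0.172, 0.1682]
orientation: [-180.0, -0.1, -172.2]
force: [0.0, 0.1, -0.3]
opening: 0.0171
clock: 61.48
tool_pos: [0.6189, 0.1729, 0.1698]
orientation: [180.0, 0.0, -172.1]
force: [-0.4, -0.4, 0.9]
opening: 0.0176
{'position': [255.2, 192.5], 'score': 0.92} [0.6166 0.1703 0.06  ]
[0.6191 0.1729 0.1699] [ 179.9846    0.0253 -172.1417]
[[257.4636 217.7924]]
```

View pics/w25b.png

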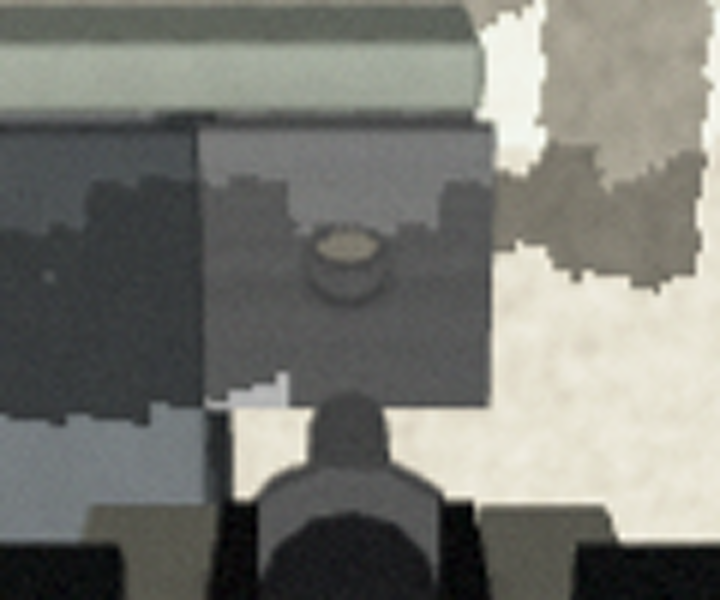

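```bash
python3 - <<'E'
from h import *
np.set_printoptions(precision=4,suppress=True)
s=snapshot("wrist");o=get_obs();p=o["tool_pos"]
h=onz(s,(200+347/6,150+265/6),.06);f=onz(s,(200+348/6,150+405/6),p[2]-.0506)
print(h,f,h-f,p)
print(totool(p+np.append((h-f)[:2],0)).round(2))
# pin silhouettes
for dz in(.0506,):
  for r in(.003,.005):
    a=np.linspace(0,2*np.pi,8,endpoint=False)
    print(r,((proj(s,np.c_[p[0]+r*np.cos(a),p[1]+r*np.sin(a),np.full(8,p[2]-dz)])-[200,150])*6).round(0).tolist())
print(((proj(s,[[p[0],p[1],p[2]-.0506+.047]])-[200,150])*6))
E
```

```text
[0.6182 0.173  0.06  ] [0.6191 0.1732 0.1193] [-0.0009 -0.0002 -0.0593] [0.6192 0.1728 0.1699]
[ 0.97 -0.08 -0.  ]
0.003 [[342.0, 427.0], [359.0, 423.0], [368.0, 408.0], [364.0, 392.0], [348.0, 383.0], [331.0, 387.0], [321.0, 402.0], [326.0, 418.0]]
0.005 [[340.0, 441.0], [369.0, 434.0], [384.0, 410.0], [377.0, 383.0], [350.0, 368.0], [321.0, 375.0], [306.0, 400.0], [314.0, 427.0]]
[[344.7924 571.1537]]
```

```bash
python3 - <<'E'
from h import *
s=snapshot("wrist");o=get_obs();p=o["tool_pos"]
c0=cv2.resize(s["image"][180:250,220:300,::-1],(640,560),interpolation=cv2.INTER_CUBIC)
a=np.linspace(0,2*np.pi,60)
ims=[]
for off in(0,.002):
    c=c0.copy()
    for r,z in[(.013,.042),(.013,.047),(.009,.077),(.005,.006),(.003,0)]:
        q=(proj(s,np.c_[p[0]+off+r*np.cos(a),p[1]+r*np.sin(a),np.full(60,p[2]-.0506+z)])-[220,180])*8
        cv2.polylines(c,[q.astype(int)],True,(0,0,255) if off==0 else (0,255,0),1)
    ims.append(c[:,120:480])
cv2.imwrite("pics/w26.png",np.hstack(ims))
E
```

```text
(no output)
```

View pics/w26.png

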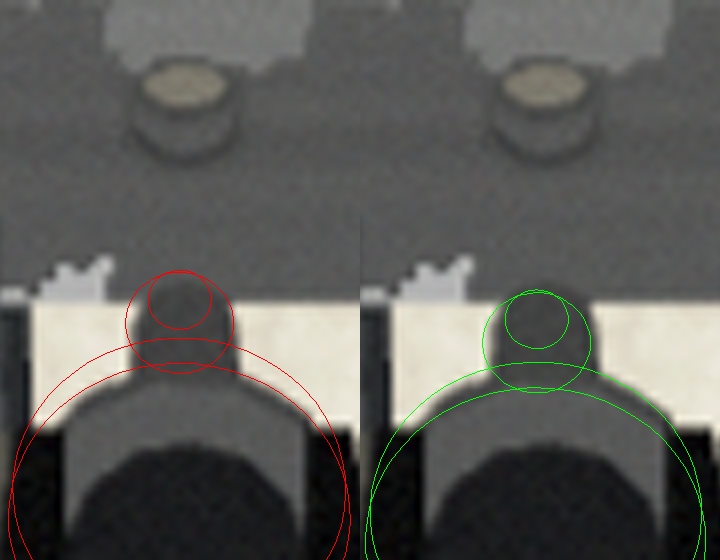

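```bash
python3 - <<'E'
from h import *
acc=np.mean([snapshot("wrist")["image"][180:250,230:290,::-1].astype(float) for _ in range(6)],0)
c=np.clip((acc-20)*2.6,0,255).astype(np.uint8)
cv2.imwrite("pics/w27.png",cv2.resize(c,(480*1,560),interpolation=cv2.INTER_CUBIC))
E
```

```text
(no output)
```

View pics/w27.png

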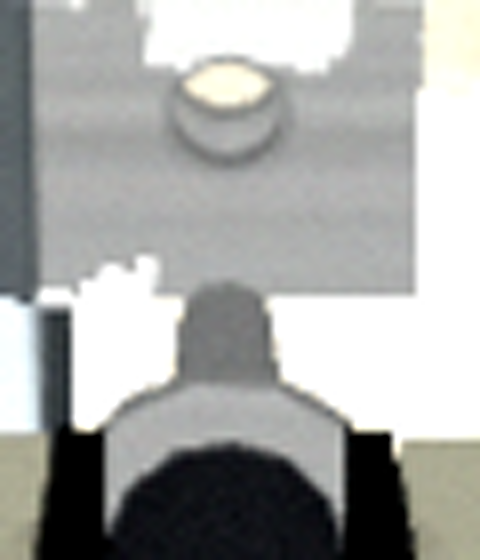

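```bash
python3 - <<'E'
from h import *
s=snapshot("wrist");o=get_obs();p=o["tool_pos"];R=Rn.from_euler('xyz',o["orientation"],degrees=True)
print(proj(s,[p,p+[0,0,.026],p+[0,0,-.0036]]))
c=cv2.resize(s["image"][180:300,190:330,::-1],(700,600),interpolation=cv2.INTER_CUBIC)
c=np.clip((c.astype(float)-10)*2.2,0,255).astype(np.uint8)
for tx in(-9.5,9.5):
  for ty in(-9,9):
    for tz in (0,-38):
        q=proj(s,p+R.apply([tx/1000,ty/1000,tz/1000]))[0]; cv2.circle(c,tuple(((q-[190,180])*5).astype(int)),3,(0,0,255) if tz==0 else (0,255,0),-1)
cv2.imwrite("pics/w28.png",c)
q=snapshot("scene");cv2.imwrite("pics/s28.png",cv2.resize(q["image"][130:210,260:360,::-1],(750,600),interpolation=cv2.INTER_CUBIC))
t=snapshot("top");cv2.imwrite("pics/t28.png",cv2.resize(t["image"][110:230,150:300,::-1],(750,600),interpolation=cv2.INTER_CUBIC))
E
```

```text
[[257.54023049 247.84843517]
 [257.51633097 270.85430845]
 [257.54303313 245.15543401]]
```

View pics/w28.png

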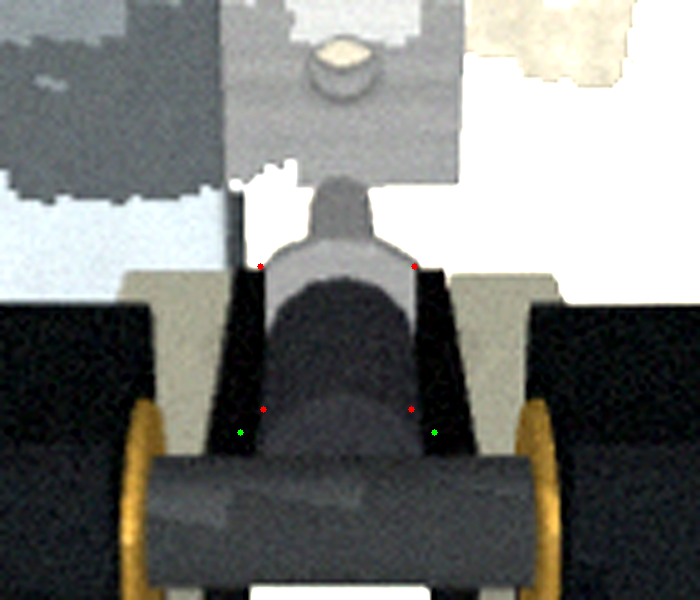

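View pics/s28.png

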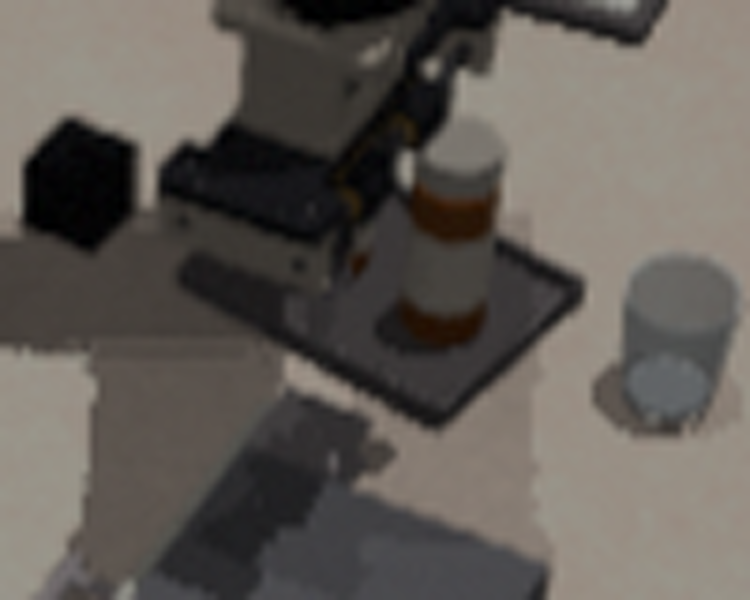

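```bash
python3 - <<'E'
from h import *
from scipy.optimize import least_squares
np.set_printoptions(precision=4,suppress=True)
s=snapshot("wrist");o=get_obs();p=o["tool_pos"];R=Rn.from_euler('xyz',o["orientation"],degrees=True)
a=np.linspace(0,2*np.pi,90)
def peak(par,r,zs):
    x0,z0,t=par; v=[]
    for z in zs:
        P=np.c_[r*np.cos(a),r*np.sin(a),np.full(90,-(z/1000-.047))]  # tool frame, z down
        P=Rn.from_euler('y',t,degrees=True).apply(P)+[x0/1000,0,(z0-3.6)/1000+.0072]
        # flange-top nominal: foot at +50.6 -> z=47 at +3.6
        P=P-[0,0,.0072]+[0,0,.0072]
        v.append(proj(s,p+R.apply(P))[:,1].min())
    return min(v)
obs=[(.003,[0],215.4),(.013,[42,47],227.25),(.009,[47],235.6),(.009,[77],259.4)]
for rf in(.0025,.003,.004):
    obs[0]=(rf,[0],215.4)
    f=lambda q:[peak(q,r,z)-y for r,z,y in obs]
    for fix in(0,1):
        g=(lambda q:f([q[0],q[1],0])) if fix else f
        r=least_squares(g,[0,0,0][:3-fix]);print(rf,fix,r.x,r.fun)
E
```

```text
0.0025 0 [-16.1005  30.5551   4.8896] [ 0.0089  0.0286 -0.0514  0.0139]
0.0025 1 [-2.1024 -0.4765] [ 1.8517 -1.5133 -0.4771  0.4173]
0.003 0 [-14.5184  26.8084   4.0468] [-0.0025 -0.0078  0.0142 -0.0039]
0.003 1 [-2.8384  0.9266] [ 1.4837 -1.2829 -0.3243  0.3419]
0.004 0 [-11.2526  19.0939   2.3354] [-0.0296 -0.0837  0.157  -0.0436]
0.004 1 [-4.4029  3.9282] [ 0.7836 -0.8179 -0.0214  0.1684]
```

```bash
python3 - <<'E'
from h import *
from scipy.optimize import least_squares
np.set_printoptions(precision=3,suppress=True)
s=snapshot("wrist");o=get_obs();p=o["tool_pos"];R=Rn.from_euler('xyz',o["orientation"],degrees=True)
a=np.linspace(0,2*np.pi,90)
def ring(par,r,z):
    x0,z0,t=par   # tool-frame: point at pin height 47 sits at x0, +3.6mm
    P=np.c_[r*np.cos(a),r*np.sin(a),np.full(90,(.047-z/1000))]
    P=Rn.from_euler('y',t,degrees=True).apply(P)+[x0/1000,0,.0036+z0/1000]
    return proj(s,p+R.apply(P))
def peak(par,r,zs): return min(ring(par,r,z)[:,1].min() for z in zs)
for rf in(.0025,.003,.004):
    obs=[(rf,[0],215.4),(.013,[42,47],227.25),(.009,[47],235.6),(.009,[77],259.4)]
    for z0 in(-3,0,3):
        r=least_squares(lambda q:[peak([q[0],z0,q[1]],rr,z)-y for rr,z,y in obs],[0,0])
        P=Rn.from_euler('y',r.x[1],degrees=True).apply([0,0,.047])*1000+[r.x[0],0,0]
        print(rf,z0,r.x,r.fun,"foot x",P[0])
E
```

```text
0.0025 -3 [-0.923  0.358] [ 1.18  -1.76  -0.543  1.157] foot x -0.6290974567814807
0.0025 0 [-2.284  0.767] [ 1.052 -1.574 -0.491  1.044] foot x -1.6552107180861544
0.0025 3 [-3.646  1.175] [ 0.928 -1.395 -0.441  0.933] foot x -2.6819306708277217
0.003 -3 [-1.035  0.026] [ 1.029 -1.59  -0.405  0.996] foot x -1.013684130084045
0.003 0 [-2.397  0.434] [ 0.904 -1.409 -0.356  0.886] foot x -2.040939089248736
0.003 3 [-3.759  0.841] [ 0.785 -1.233 -0.309  0.778] foot x -3.068731293442584
0.004 -3 [-1.262 -0.636] [ 0.72  -1.248 -0.126  0.675] foot x -1.7833251499148939
0.004 0 [-2.624 -0.231] [ 0.604 -1.074 -0.083  0.571] foot x -2.8129590542309217
0.004 3 [-3.986  0.174] [ 0.493 -0.906 -0.042  0.469] foot x -3.8430046870654793
```

```bash
python3 -m inch '[{"ax":0,"ay":0,"az":0,"dx":2.5,"dy":0.3,"dz":20,"fingers":10},{"ax":0,"ay":0,"az":0,"dx":2.5,"dy":0.3,"dz":38,"fingers":10},{"ax":0,"ay":0,"az":0,"dx":2.5,"dy":0.3,"dz":48,"fingers":10},{"ax":0,"ay":0,"az":0,"dx":2.5,"dy":0.3,"dz":50,"fingers":10},{"ax":0,"ay":0,"az":0,"dx":2.5,"dy":0.3,"dz":50,"fingers":10},{"ax":0,"ay":0,"az":0,"dx":2.5,"dy":0.3,"dz":50,"fingers":10}]'
cat > vz.py <<'E'
from h import *
import sys
s=snapshot("wrist")
acc=np.mean([s["image"].astype(float)]+[snapshot("wrist")["image"].astype(float) for _ in range(4)],0)[180:250,225:295,::-1]
cv2.imwrite("pics/%s.png"%sys.argv[1],cv2.resize(np.clip((acc-20)*2.4,0,255).astype(np.uint8),(560,560),interpolation=cv2.INTER_CUBIC))
o=get_obs();p=o["tool_pos"];print(p,o["orientation"],o["force"])
E
python3 vz.py w29
```

```text
clock: 62.98
tool_pos: [0.6175, 0.1725, 0.1202]
orientation: [180.0, 0.1, -172.2]
force: [0.3, -0.5, 0.2]
opening: 0.0171
[0.61711597 0.17235209 0.11986136] [ 1.79989689e+02  2.27290222e-02 -1.72191528e+02] [ 0.03977284  0.66316499 -0.45487392]
```

View pics/w29.png

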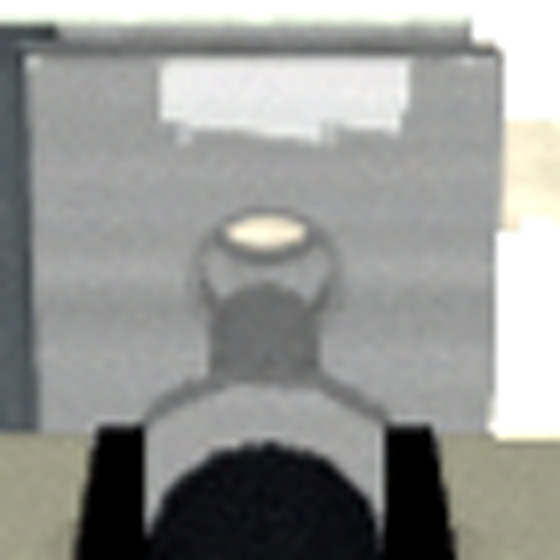

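```bash
python3 - <<'E'
from h import *
np.set_printoptions(precision=4,suppress=True)
s=snapshot("wrist");o=get_obs();p=o["tool_pos"]
a=np.linspace(0,2*np.pi,120)
def ring(x,y,z,r): return (proj(s,np.c_[x+r*np.cos(a),y+r*np.sin(a),np.full(120,z)])-[225,180])*8
from scipy.optimize import least_squares
def fh(q):
    e=ring(q[0],q[1],.06,.0065); return [e[:,0].min()-193,e[:,0].max()-342,e[:,1].min()-208]
r=least_squares(fh,[.617,.172],x_scale=.001);print("hole",r.x,r.fun)
for rf in(.0025,.003,.0035,.004):
    zf=p[2]-.0506
    f=least_squares(lambda q:[ring(q[0],q[1],zf,rf)[:,1].min()-283, ring(q[0],q[1],zf,rf)[:,0].mean()-266],[.617,.172],x_scale=.001);print("foot",rf,f.x,"hole-foot mm",(r.x-f.x)*1000)
for z,rr in((.042,.013),(.047,.013)):
    print(ring(p[0],p[1],p[2]-.0506+z,rr)[:,1].min())
E
```

```text
hole [0.6175 0.1731] [ 8.7073 -8.7086 -0.1539]
foot 0.0025 [0.6179 0.173 ] hole-foot mm [-0.4236  0.1077]
foot 0.003 [0.6184 0.173 ] hole-foot mm [-0.9188  0.0391]
foot 0.0035 [0.6189 0.1731] hole-foot mm [-1.4141 -0.0295]
foot 0.004 [0.6194 0.1732] hole-foot mm [-1.9094 -0.0981]
336.47758826223435
361.5787893431925
```

```bash
python3 -m inch '[{"ax":0,"ay":0,"az":0,"dx":0.6,"dy":0,"dz":3,"fingers":10},{"ax":0,"ay":0,"az":0,"dx":0.6,"dy":0,"dz":6,"fingers":10},{"ax":0,"ay":0,"az":0,"dx":0.6,"dy":0,"dz":8,"fingers":10},{"ax":0,"ay":0,"az":0,"dx":0.6,"dy":0,"dz":10,"fingers":10},{"ax":0,"ay":0,"az":0,"dx":0.6,"dy":0,"dz":11,"fingers":10},{"ax":0,"ay":0,"az":0,"dx":0.6,"dy":0,"dz":11,"fingers":10}]'
python3 vz.py w30
```

```text
clock: 64.03
tool_pos: [0.6164, 0.1722, 0.1085]
orientation: [-180.0, -0.0, -172.2]
force: [-0.1, -0.4, -1.1]
opening: 0.0173
[0.61646999 0.17222937 0.108667  ] [ 1.79996110e+02  7.48621741e-03 -1.72194135e+02] [-0.13545405 -0.56586548 -0.18476613]
```

View pics/w30.png

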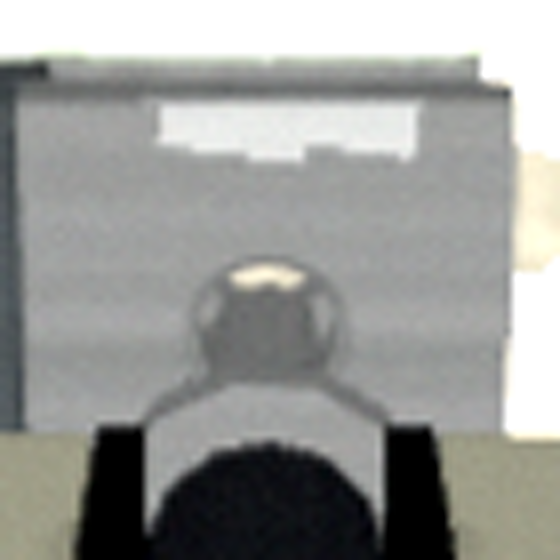

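The pin's foot is centred in the hole mouth, with the shank at 268 and the hole spanning 193–343 px, and there is no contact force. I'll keep lowering.

```bash
python3 -m inch '[{"ax":0,"ay":0,"az":0,"dx":0,"dy":0,"dz":2,"fingers":10},{"ax":0,"ay":0,"az":0,"dx":0,"dy":0,"dz":4,"fingers":10},{"ax":0,"ay":0,"az":0,"dx":0,"dy":0,"dz":6,"fingers":10},{"ax":0,"ay":0,"az":0,"dx":0,"dy":0,"dz":6,"fingers":10}]'
python3 vz.py w31
```

```text
clock: 64.78
tool_pos: [0.6163, 0.1722, 0.1023]
orientation: [-180.0, -0.0, -172.2]
force: [0.3, -0.3, -1.7]
opening: 0.0172
[0.61650172 0.17224579 0.10262334] [ 1.79998016e+02  7.32367396e-03 -1.72190900e+02] [ 0.4228182  -0.89063524 -0.01971344]
```

View pics/w31.png

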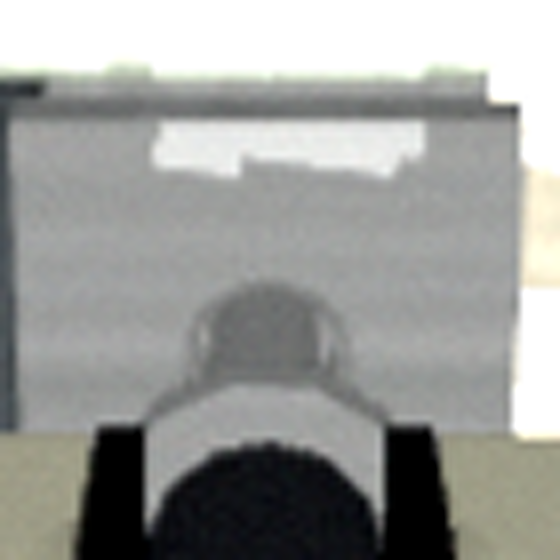

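```bash
python3 -m inch '[{"ax":0,"ay":0,"az":0,"dx":0,"dy":0,"dz":3,"fingers":10},{"ax":0,"ay":0,"az":0,"dx":0,"dy":0,"dz":6,"fingers":10},{"ax":0,"ay":0,"az":0,"dx":0,"dy":0,"dz":9,"fingers":10},{"ax":0,"ay":0,"az":0,"dx":0,"dy":0,"dz":12,"fingers":10},{"ax":0,"ay":0,"az":0,"dx":0,"dy":0,"dz":14,"fingers":10},{"ax":0,"ay":0,"az":0,"dx":0,"dy":0,"dz":14,"fingers":10}]'
python3 -m inch '[{"ax":0,"ay":0,"az":0,"dx":0,"dy":0,"dz":2,"fingers":10},{"ax":0,"ay":0,"az":0,"dx":0,"dy":0,"dz":4,"fingers":10},{"ax":0,"ay":0,"az":0,"dx":0,"dy":0,"dz":6,"fingers":10},{"ax":0,"ay":0,"az":0,"dx":0,"dy":0,"dz":6,"fingers":10}]'
```

```text
clock: 65.78
tool_pos: [0.6164, 0.1722, 0.0883]
orientation: [-180.0, -0.0, -172.2]
force: [0.1, 0.7, -0.3]
opening: 0.0171
clock: 66.28
tool_pos: [0.6163, 0.1721, 0.0823]
orientation: [-180.0, -0.0, -172.2]
force: [-0.9, -0.3, -1.2]
opening: 0.017
```

```bash
python3 -m inch '[{"ax":0,"ay":0,"az":0,"dx":0,"dy":0,"dz":3,"fingers":10},{"ax":0,"ay":0,"az":0,"dx":0,"dy":0,"dz":6,"fingers":10},{"ax":0,"ay":0,"az":0,"dx":0,"dy":0,"dz":9,"fingers":10},{"ax":0,"ay":0,"az":0,"dx":0,"dy":0,"dz":11,"fingers":10},{"ax":0,"ay":0,"az":0,"dx":0,"dy":0,"dz":11,"fingers":10}]'
python3 -m inch '[{"ax":0,"ay":0,"az":0,"dx":0,"dy":0,"dz":1,"fingers":10},{"ax":0,"ay":0,"az":0,"dx":0,"dy":0,"dz":2,"fingers":10},{"ax":0,"ay":0,"az":0,"dx":0,"dy":0,"dz":2,"fingers":10}]'
python3 -m inch '[{"ax":0,"ay":0,"az":0,"dx":0,"dy":0,"dz":1,"fingers":10},{"ax":0,"ay":0,"az":0,"dx":0,"dy":0,"dz":1,"fingers":10}]'
```

```text
clock: 66.9
tool_pos: [0.6163, 0.1722, 0.0713]
orientation: [-180.0, -0.0, -172.2]
force: [-0.1, 0.2, -1.0]
opening: 0.0173
clock: 67.28
tool_pos: [0.6164, 0.1722, 0.0695]
orientation: [-180.0, -0.0, -172.2]
force: [-0.6, 0.5, -0.5]
opening: 0.0175
clock: 67.53
tool_pos: [0.6165, 0.1723, 0.0687]
orientation: [180.0, 0.0, -172.2]
force: [-0.4, -0.4, 0.3]
opening: 0.0172
```

Flange contact is close. I'll press 1–2 mm more and check the force.

```bash
python3 -m inch '[{"ax":0,"ay":0,"az":0,"dx":0,"dy":0,"dz":1,"fingers":10},{"ax":0,"ay":0,"az":0,"dx":0,"dy":0,"dz":1,"fingers":10},{"ax":0,"ay":0,"az":0,"dx":0,"dy":0,"dz":1,"fingers":10}]'
python3 vz.py w32
```

```text
clock: 67.9
tool_pos: [0.6166, 0.1723, 0.0687]
orientation: [180.0, 0.0, -172.2]
force: [-2.4, 0.1, 7.9]
opening: 0.0171
[0.6166178  0.17228994 0.06867318] [ 1.79995443e+02  4.77523786e-02 -1.72173440e+02] [-3.81799223 -0.19333516  8.21344285]
```

View pics/w32.png

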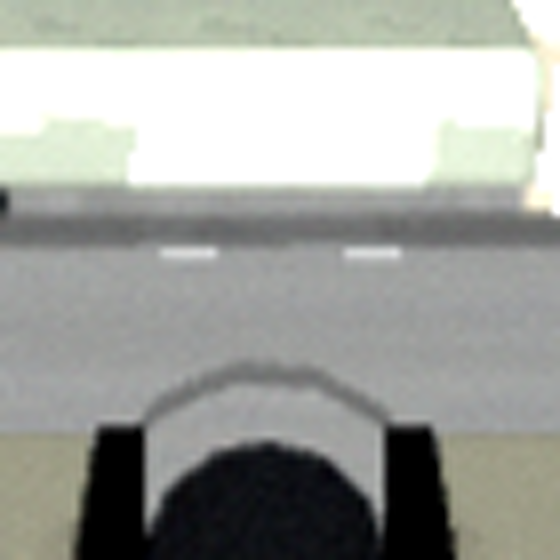

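The flange is on the ear: 8 N upward at z 0.0687, where 0.0686 was predicted. I'll release and retreat.

```bash
python3 -m inch '[{"ax":0,"ay":0,"az":0,"dx":0,"dy":0,"dz":-1,"fingers":10},{"ax":0,"ay":0,"az":0,"dx":0,"dy":0,"dz":-1,"fingers":30},{"ax":0,"ay":0,"az":0,"dx":0,"dy":0,"dz":-1,"fingers":50},{"ax":0,"ay":0,"az":0,"dx":0,"dy":0,"dz":-1,"fingers":50},{"ax":0,"ay":0,"az":0,"dx":0,"dy":0,"dz":-1,"fingers":50},{"ax":0,"ay":0,"az":0,"dx":0,"dy":0,"dz":-40,"fingers":50},{"ax":0,"ay":0,"az":0,"dx":0,"dy":0,"dz":-90,"fingers":50},{"ax":0,"ay":0,"az":0,"dx":0,"dy":0,"dz":-130,"fingers":50}]'
python3 -m inch '[{"ax":0,"ay":0,"az":0,"dx":60,"dy":-60,"dz":-30,"fingers":50},{"ax":0,"ay":0,"az":0,"dx":60,"dy":-120,"dz":-30,"fingers":50},{"ax":0,"ay":0,"az":0,"dx":60,"dy":-180,"dz":-30,"fingers":50},{"ax":0,"ay":0,"az":0,"dx":60,"dy":-240,"dz":-30,"fingers":50},{"ax":0,"ay":0,"az":0,"dx":60,"dy":-300,"dz":-30,"fingers":50},{"ax":0,"ay":0,"az":0,"dx":60,"dy":-360,"dz":-30,"fingers":50},{"ax":0,"ay":0,"az":0,"dx":60,"dy":-400,"dz":-30,"fingers":50},{"ax":0,"ay":0,"az":0,"dx":60,"dy":-400,"dz":-30,"fingers":50}]'
python3 - <<'E'
from h import *
np.set_printoptions(precision=4,suppress=True)
q=snapshot("scene");cv2.imwrite("pics/s33.png",cv2.resize(q["image"][120:320,140:380,::-1],(720,600),interpolation=cv2.INTER_CUBIC))
t=snapshot("top");cv2.imwrite("pics/t33.png",t["image"][:,:,::-1])
for n,im in(("top",t),("scene",q)):
  for k in("vial","brush","spatula","beaker","film_carton","film_roll"):
    r=landmark_of(k,n)
    if r: print(n,k,round(r[0]["score"],2),np.round(r[0]["position"],1),onz(im,r[0]["position"],0)[:2])
E
```

```text
clock: 69.15
tool_pos: [0.6167, 0.1723, 0.1997]
orientation: [180.0, 0.1, -172.2]
force: [0.8, -0.6, 0.4]
opening: 0.05
clock: 70.15
tool_pos: [0.6109, -0.2355, 0.2267]
orientation: [-180.0, -0.1, -172.4]
force: [-0.0, 0.5, -0.4]
opening: 0.0501
top vial 0.5 [372.5 143.9] [ 0.6865 -0.2976]
top spatula 0.83 [229.3 261.6] [0.3559 0.1259]
top beaker 0.62 [159.6 195.7] [0.5493 0.3276]
top film_roll 0.81 [106.8 236.5] [0.4349 0.4781]
scene vial 0.55 [299.6 186.3] [0.5826 0.2226]
scene brush 0.82 [180.5 228.9] [ 0.3718 -0.2049]
scene spatula 0.52 [239.3 175.3] [0.3618 0.1309]
scene beaker 0.82 [347. 178.] [0.7018 0.3708]
scene film_carton 0.76 [207.4 321.9] [ 0.6894 -0.4165]
scene film_roll 0.68 [302.4 135.7] [0.4192 0.4817]
```

View pics/s33.png

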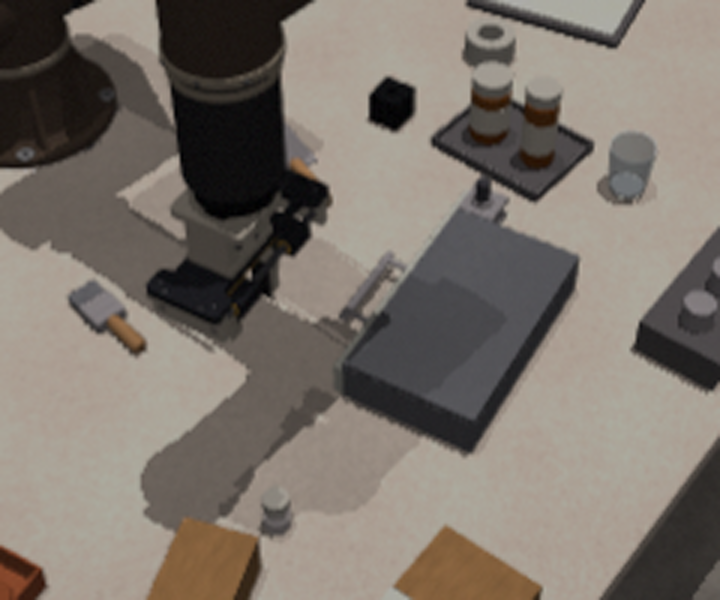

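View pics/t33.png

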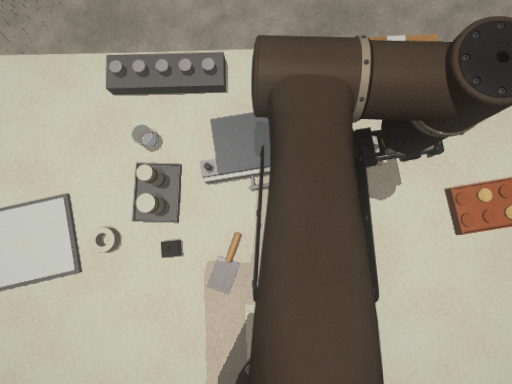

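The pin sits in the ear at (209,168) in the top view, the drawer is shut, both jars stand in the tray, no cup is left on the bench, and the bystanders look unmoved. Handing in.

```bash
python3 -c "
from plant import *
o=get_obs();print(o['clock'],o['force'],abs(o['qvel']).max());print(close_job())"
```

```text
70.85 [-0.52499783 -0.48384152  0.4789363 ] 0.29501719014662703
the job is handed in; nothing more can be done
None
```

The job is finished and handed in at about 71 s. Both jars are in the tray, all five cups are in the drawer, and the drawer is shut and locked with the pin.

**Jars:** I stood the tall one and then the wide one upright in the grey tray. An upward force at each set-down confirmed it was on the tray floor.

**Cups:** I stood all five upright on the drawer floor. One of them had been knocked aside while I was moving the jars, and I found it again in the pictures. The cups were still upright when the drawer was about half shut. They were out of sight under the roof once it closed.

**Drawer:** I pushed it by the handle until the tool stopped advancing and the force rose to about 9 N. Light through the lug hole then showed it lined up with the lock hole.

**Pin:** It went into the lock with no sideways force. The flange met the ear with 8 N upward force at a tool height of 68.7 mm, against 68.6 mm expected for fully home.

**Last pictures:** The jars are upright, the pin is in the ear with its rest empty, and no cups are left on the bench. The bystanders look unmoved, and the robot is clear.

**Disagreements:**
- **Detector:** In the last look it reported the beaker (top camera) and the vial (scene camera) in the wrong places. It also found neither the brush nor the carton from above, where the arm hid them. I could see each of these in place in the scene camera picture.
- **Pin pose:** Measurements of the pin in the grip from the pictures differed by 1 to 2 mm. I relied on the close view and the force when inserting it.

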